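Fill the bottle crate, roll it to the stop and load the shaker

ROBOT

A 6-joint arm with a two-finger parallel gripper is mounted at the origin on the work surface. World frame = base frame: x ahead of the robot, y to its left, z up, the work surface at z = 0. Lengths are in mm, angles in rad, forces in N, time in s.
With the tool pointing down it reaches from about 350 to 775 mm from the base axis. Payload 7.3 kg.
Tool frame: the origin (TCP) lies at the very end of the fingers, on their centre line; the grasp point (between the pads) lies 19 mm behind it; x points along the fingers, y is the direction in which the jaws open and shut, and the axes are right-handed (so a half turn about x gives the same grasp; the last joint's range is limited). The gripper opens to 92 mm and grips with 3 to 60 N. Pads are 19 mm wide; open, the fingers measure 130 mm over their backs; the gripper's body (75 mm by 190 mm) begins 47 mm behind the grasp point.
Start: joints at [-1.355, 0.342, 1.524, -0, 1.275, -0.146], TCP at [185.851, -491.024, 226.741] pointing down, gripper open.
Joint ranges: [-2.53, 2.53], [-0.77, 2.02], [0.04, 2.7], [-1, 4.14], [0.28, 2.66], [-3.11, 3.11]. Speed limits (rad/s): [2.57, 2.57, 3.14, 3.14, 3.14, 3.14].

INTERFACE

Orientations are given as [roll, pitch, yaw] about the fixed x, y, z axes, in that order (R = Rz(yaw) Ry(pitch) Rx(roll)).
In Python, from plant import bot gives the robot as it stands.
- The arm moves only by the tool step_arm, never from a script. Its argument "targets" is a list that holds one entry, the list of rows, each a list of 4 numbers: the shift along the tool's x, y, z in m, then the turn about the tool's x in degrees. A call has exactly 5 rows; each row is the pose to reach, as a shift and turn from the pose measured when the call began, along the tool's axes at that moment; what a row does not reach only later rows make up. A row lasts 1/12 s, in which the tool goes at most 41.7 mm and 7.16 degrees, less where a joint would pass 70% of its speed; a pose out of reach is approached as far as the arm can. A call with a gripper value outside its range is refused whole. "jaw" is the closure, from 0 (fully open) to 1 (shut), set as the call begins (left out, the last holds). The fingers move at their own pace and stop on an object; the grip force is fixed at half the most. Time passes only in rows, so rows that repeat a pose let the fingers close, or fill a call up. It gives the time, the measured TCP pose, the force and the opening at its end, in the units of the state.
- bot.get_obs(): the state, without advancing time (a new reading comes with each control period).
- bot.capture(name): name is "side" or "top"; returns a dict with "color" (420x560x3 uint8, red, green, blue), "depth" (420x560 float32, mm along the optical axis (not along the pixel's ray), 0 where there is no reading), "fov_y" (degrees; the focal length in pixels is half the picture's height over the tangent of half this angle, whatever the lens; pixels are square), "cx", "cy" (the principal point, pixels), "rvec" (rotation vector, rad) and "tvec" (3), from world to camera coordinates, as OpenCV has them. Camera axes: x right, y down, z forward; pixel columns grow to the right and rows downward; lengths in mm; the calibration is good to about 2 mm. A picture is of the moment at which its call begins.
- bot.close_job(): hands the job in, once; it reports no verdict.
The state is a dict: "time": time; "joint_positions": joint angles; "dq": joint speeds; "tau": joint torques, N m; "tool_pos": TCP position; "tcp_rot": TCP orientation; "contact_force": force on the tool from outside, world axes, zero at the start; "moment": the same for the moment, N m; "grip_width": finger opening in mm.
Only numpy, scipy, OpenCV 4.12 (cv2) and the standard library are available. Lean on these libraries where they do the work, as an engineer would, in place of code of your own. Each camera call takes 0.05 s, during which the arm holds its last target. There are 200 camera calls.

TASK

First put a spare bottle upright into every empty cell of the blue crate while it stands at the loading end of the roller track, leaving any bottles left over standing on the bench. Then roll the full crate along the rollers, without lifting it, right up to the red end stop; only there lift it off by its handle and set it down gently and level in the shaker's tray, and last turn the knob so that its white pointer faces the green mark. Do not disturb the flask or the tip box.

Things in the scene. Friction and masses are not known exactly. Their poses are not given: they have to be found in the camera images.
- track: aluminium roller track, 400 (y) x 181 mm, fixed. Origin: its centre at bench level. Free rollers lie across it, tops at z = 45 mm; side guides 165 mm apart inside rise to 57 mm. Red end stop at +y, 85 mm high, 10 mm thick: the crate touches it with its origin at y = +94.5 mm of the track. Low sill (60 mm) at the other end, the loading end. Yaw within 0.07 of the world's
- crate: blue crate, 157 (x) x 181 (y) mm, walls 45 mm high, 0.22-0.37 kg, on the rollers, its y along the track's; rolls with under 1 N. Origin: centre of its underside. 2 x 3 cells 55 mm square, 31 mm lane between the rows. White handle bar over the lane, full length along y at x = 0: 10 mm wide, 86 to 98 mm up, post at each end. Seated caps reach 96 mm up; 30 mm free each side of the bar's middle
- shaker: white bench shaker, fixed. Origin: at bench level under its tray's centre. Tray: black floor 55 mm above the bench, room 177 (x) x 201 (y) mm within steel lips 10 mm high, for the crate with its y along the shaker's y, either way round. Raised console, 85 mm high, on the robot's side (x = -246 to -112 mm), with the knob. Yaw within 0.06 of the world's
- knob (a joint): angle of the shaker's black knob, rad: grows clockwise seen from above, starts at 0 to 0.5, stops at 0 and 2.6; the white pointer faces the green mark at 1.75. Pointer direction in the shaker's frame: 1.75 minus this value, counter-clockwise from its +x. Friction 0.03 N m, stays where left
- knob_grip (a point): on the knob's axis (190 mm to -x of the tray's centre), 112 mm above the bench: grip point of the knob's bar, 46 mm long (along the pointer), 14 mm wide, 94 to 124 mm above the bench, on a 52 mm disc. The green mark lies on the console 44 mm to +x of the axis, towards the tray
- cell0 (a point): centre of the floor of crate cell 0, 6 mm above the crate's underside, at x = -47, y = -59 mm of the crate
- cell1 (a point): centre of the floor of crate cell 1, 6 mm above the crate's underside, at x = -47, y = 0 mm of the crate
- cell2 (a point): centre of the floor of crate cell 2, 6 mm above the crate's underside, at x = -47, y = 59 mm of the crate
- cell3 (a point): centre of the floor of crate cell 3, 6 mm above the crate's underside, at x = 47, y = -59 mm of the crate
- cell4 (a point): centre of the floor of crate cell 4, 6 mm above the crate's underside, at x = 47, y = 0 mm of the crate
- cell5 (a point): centre of the floor of crate cell 5, 6 mm above the crate's underside, at x = 47, y = 59 mm of the crate
- full0: brown glass sample bottle, white label, orange screw cap, upright, 60 g: body 49 mm diameter, shoulders end 52 mm up; cap (the grip) 25 mm diameter, 60 to 90 mm up. Origin: centre of its underside, z up. Stands in cell 0 from the start, or is absent
- full1: brown glass sample bottle, white label, orange screw cap, upright, 60 g: body 49 mm diameter, shoulders end 52 mm up; cap (the grip) 25 mm diameter, 60 to 90 mm up. Origin: centre of its underside, z up. Stands in cell 1 from the start, or is absent
- full2: brown glass sample bottle, white label, orange screw cap, upright, 60 g: body 49 mm diameter, shoulders end 52 mm up; cap (the grip) 25 mm diameter, 60 to 90 mm up. Origin: centre of its underside, z up. Stands in cell 2 from the start, or is absent
- full3: brown glass sample bottle, white label, orange screw cap, upright, 60 g: body 49 mm diameter, shoulders end 52 mm up; cap (the grip) 25 mm diameter, 60 to 90 mm up. Origin: centre of its underside, z up. Stands in cell 3 from the start, or is absent
- full4: brown glass sample bottle, white label, orange screw cap, upright, 60 g: body 49 mm diameter, shoulders end 52 mm up; cap (the grip) 25 mm diameter, 60 to 90 mm up. Origin: centre of its underside, z up. Stands in cell 4 from the start, or is absent
- full5: brown glass sample bottle, white label, orange screw cap, upright, 60 g: body 49 mm diameter, shoulders end 52 mm up; cap (the grip) 25 mm diameter, 60 to 90 mm up. Origin: centre of its underside, z up. Stands in cell 5 from the start, or is absent
- spare0: brown glass sample bottle, white label, orange screw cap, upright, 60 g: body 49 mm diameter, shoulders end 52 mm up; cap (the grip) 25 mm diameter, 60 to 90 mm up. Origin: centre of its underside, z up. A spare on the bench in front of the track
- spare1: brown glass sample bottle, white label, orange screw cap, upright, 60 g: body 49 mm diameter, shoulders end 52 mm up; cap (the grip) 25 mm diameter, 60 to 90 mm up. Origin: centre of its underside, z up. A spare on the bench in front of the track
- spare2: brown glass sample bottle, white label, orange screw cap, upright, 60 g: body 49 mm diameter, shoulders end 52 mm up; cap (the grip) 25 mm diameter, 60 to 90 mm up. Origin: centre of its underside, z up. A spare on the bench in front of the track
- spare3: brown glass sample bottle, white label, orange screw cap, upright, 60 g: body 49 mm diameter, shoulders end 52 mm up; cap (the grip) 25 mm diameter, 60 to 90 mm up. Origin: centre of its underside, z up. A spare on the bench in front of the track
- spare4: brown glass sample bottle, white label, orange screw cap, upright, 60 g: body 49 mm diameter, shoulders end 52 mm up; cap (the grip) 25 mm diameter, 60 to 90 mm up. Origin: centre of its underside, z up. A spare on the bench in front of the track
- flask: bystander: green glass conical flask, 72 mm wide, 98 mm high; origin at the centre of its underside
- tipbox: bystander: green and white pipette tip box, 81 x 116 x 63 mm; origin at the centre of its underside

How it is judged (in metres and radians):
On the way, in this order (a step that is already met when the one before it is completed fails the run):
1. every cell of the crate holds a bottle, standing on its floor, while the crate stands on the rollers, at least 30 mm short of the end stop (distance between any of full0, spare0, spare1, spare2, spare3, spare4 and cell0 below 0.015 m and distance between any of full1, spare0, spare1, spare2, spare3, spare4 and cell1 below 0.015 m and distance between any of full2, spare0, spare1, spare2, spare3, spare4 and cell2 below 0.015 m and distance between any of full3, spare0, spare1, spare2, spare3, spare4 and cell3 below 0.015 m and distance between any of full4, spare0, spare1, spare2, spare3, spare4 and cell4 below 0.015 m and distance between any of full5, spare0, spare1, spare2, spare3, spare4 and cell5 below 0.015 m and z of crate in the frame of track between 0.04 and 0.051 m and y of crate in the frame of track below 0.0645 m), for 0.2 s.
2. the full crate stands on the rollers against the end stop (within 6 mm) (distance between any of full0, spare0, spare1, spare2, spare3, spare4 and cell0 below 0.015 m and distance between any of full1, spare0, spare1, spare2, spare3, spare4 and cell1 below 0.015 m and distance between any of full2, spare0, spare1, spare2, spare3, spare4 and cell2 below 0.015 m and distance between any of full3, spare0, spare1, spare2, spare3, spare4 and cell3 below 0.015 m and distance between any of full4, spare0, spare1, spare2, spare3, spare4 and cell4 below 0.015 m and distance between any of full5, spare0, spare1, spare2, spare3, spare4 and cell5 below 0.015 m and z of crate in the frame of track between 0.04 and 0.051 m and y of crate in the frame of track above 0.0885 m and linear speed of crate below 0.02 m/s), for 0.2 s.
3. the crate is set down level in the shaker's tray (z of crate in the frame of shaker between 0.05 and 0.06 m and x of crate in the frame of shaker between -0.015 and 0.015 m and y of crate in the frame of shaker between -0.015 and 0.015 m and angle between crate's own z axis and vertical below 0.05 rad and linear speed of crate below 0.02 m/s), for 0.2 s.
4. the knob's pointer faces the green mark (within 0.15 rad) (z of crate in the frame of shaker between 0.05 and 0.06 m and x of crate in the frame of shaker between -0.015 and 0.015 m and y of crate in the frame of shaker between -0.015 and 0.015 m and angle between crate's own z axis and vertical below 0.05 rad and value of joint knob between 1.6 and 1.9 rad), for 0.2 s.
At the end, for the whole second after the job is handed in: Crate level in the shaker's tray (centre within 15 mm along and across, height within 5 mm, tilt under 0.05 rad); every cell holds a bottle upright on its floor (within 15 mm of the floor's centre); spares left over stand upright on the bench; knob at 1.6 to 1.9 rad (all of step 4 and distance between any of full0, spare0, spare1, spare2, spare3, spare4 and cell0 below 0.015 m and distance between any of full1, spare0, spare1, spare2, spare3, spare4 and cell1 below 0.015 m and distance between any of full2, spare0, spare1, spare2, spare3, spare4 and cell2 below 0.015 m and distance between any of full3, spare0, spare1, spare2, spare3, spare4 and cell3 below 0.015 m and distance between any of full4, spare0, spare1, spare2, spare3, spare4 and cell4 below 0.015 m and distance between any of full5, spare0, spare1, spare2, spare3, spare4 and cell5 below 0.015 m and angle between each of spare0, spare1, spare2, spare3, spare4's own z axis and vertical below 0.2 rad and height (world z) of each of spare0, spare1, spare2, spare3, spare4 below 0.08 m); the robot touches nothing.
It fails at once if the crate is lifted off the rollers (12 mm or more) while 40 mm or more short of the end stop (z of crate in the frame of track above 0.057 m and y of crate in the frame of track below 0.0545 m).
It fails at once if the crate is tipped by more than 0.35 rad (angle between crate's own z axis and vertical above 0.35 rad).
It fails at once if the crate is dropped into the tray (faster than 0.5 m/s when 6 to 25 mm above its floor) (horizontal distance between crate and shaker below 0.06 m and z of crate in the frame of shaker between 0.061 and 0.08 m and linear speed of crate above 0.5 m/s).
It fails at once if the flask or the tip box is moved by more than 30 mm or tipped over (distance of any of flask, tipbox from where it was at the start of the episode above 0.03 m or angle between any of flask, tipbox's own z axis and vertical above 0.4 rad).
Of full0, full1, full2, full3, full4, full5 only 1 to 3 are there at a start; the rules pass over those that are not, and their reading is None.
At some moment in a run one of crate, spare0, spare1, spare2, spare3, spare4 may be knocked a few centimetres aside while the robot is not near it.
It also fails if it takes over 210 s, if anything falls off the work surface, if the arm or the gripper's body presses on something with over 40 N, if the wrist force passes 120 N, or if a joint passes its speed limit or range.

## Working session

There is one attempt and no reset: what is moved stays moved. The work goes in short steps, Python scripts to look and compute and a tool call to move; the robot and the scene stay as the last step left them, time stands still between calls to the robot, and variables do not carry over. Pictures are saved under pics/ and viewed, about 12 in all and at most 16, crops included, and the job is handed in when it is done.

Besides the shell and the picture viewer there is one more tool, called after "Request:" as name(argument=value, ...) on one line, values as JSON. step_arm: Moves the arm, as the interface text tells. Its arguments: {"type":"object","properties":{"targets":{"type":"array","items":{"type":"array","items":{"type":"array","items":{"type":"number"}}}},"jaw":{"type":"number"}},"required":["targets"]}

```bash
ls; mkdir -p pics
cat > h.py <<'E'
from plant import bot
import numpy as np, cv2
from scipy.spatial.transform import Rotation as Rn
def cap(n):
    c=bot.capture(n); c['f']=210/np.tan(np.radians(c['fov_y'])/2)
    c['R']=cv2.Rodrigues(np.array(c['rvec'],float))[0]; c['t']=np.array(c['tvec'],float).reshape(3); return c
def xyz(c):
    v,u=np.mgrid[0:420,0:560]; d=c['depth'].astype(float)
    P=np.stack([(u-c['cx'])/c['f']*d,(v-c['cy'])/c['f']*d,d],-1)
    W=(P-c['t'])@c['R']; W[d==0]=np.nan; return W
def ray(c,u,v,z):
    r=np.array([(u-c['cx'])/c['f'],(v-c['cy'])/c['f'],1])@c['R']; o=-c['t']@c['R']
    return o+r*(z-o[2])/r[2]
def save(c,name,box=None,s=1.4):
    im=c['color'][:,:,::-1]
    if box: x0,y0,x1,y1=box; im=im[y0:y1,x0:x1]
    im=cv2.resize(im,None,fx=s,fy=s,interpolation=cv2.INTER_CUBIC); cv2.imwrite('pics/'+name,im)
E
python3 - <<'E'
from h import *
o=bot.get_obs(); print(o)
for n in('top','side'):
    c=cap(n); save(c,n+'1.png'); np.savez('pics/'+n+'1.npz',**c)
    print(n,c['f'],c['cx'],c['cy'],-c['t']@c['R'],c['R'].round(3).tolist())
E
```

```text
pics
{'time': 0.0, 'joint_positions': array([-1.35501600e+00,  3.42672381e-01,  1.52504389e+00,  2.72458255e-05,
        1.27535008e+00, -1.45995673e-01]), 'dq': array([ 0.00069346, -0.00350465, -0.00011249, -0.00184517, -0.00104217,
        0.00035067]), 'tau': array([-5.09159254e-04, -4.31247103e+01, -2.44223571e+01,  7.17753265e-02,
        5.59368299e-02, -1.26275868e-04]), 'tool_pos': array([ 185.75969691, -490.6062495 ,  226.06169419]), 'tcp_rot': array([-1.7344693,  1.5693224,  1.7688914]), 'contact_force': array([-0.18395516, -0.05512041,  0.21701231]), 'moment': array([ 0.00720932, -0.0324886 ,  0.02237638]), 'grip_width': 91.84056275235457}
top 515.9046639929342 285.45952392011804 209.2428430854762 [ 388.29723199  -87.38560654 1221.98406185] [[0.016, -1.0, -0.008], [-0.981, -0.014, -0.192], [0.192, 0.011, -0.981]]
side 530.9600770865969 272.61053984302475 197.1960872604432 [ 281.415865   1031.91510898 1015.76168538] [[-0.951, -0.308, 0.013], [-0.202, 0.592, -0.781], [0.233, -0.745, -0.625]]
```

View pics/top1.png

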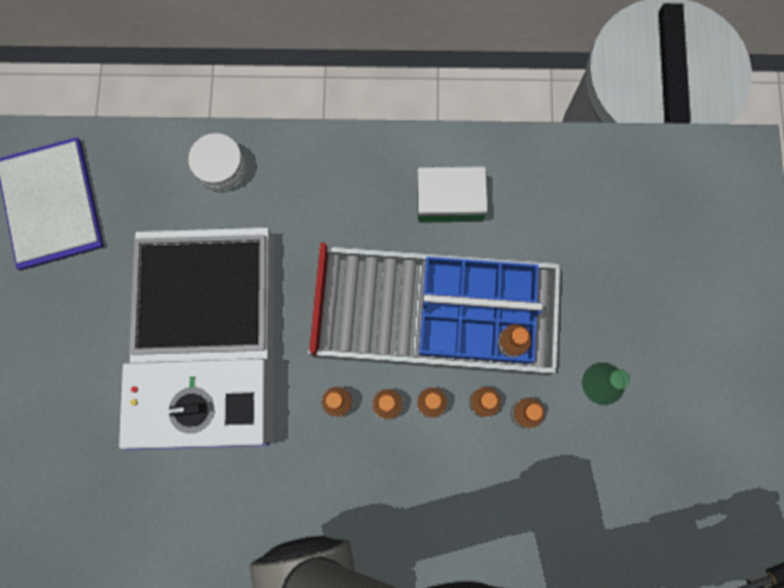

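View pics/side1.png

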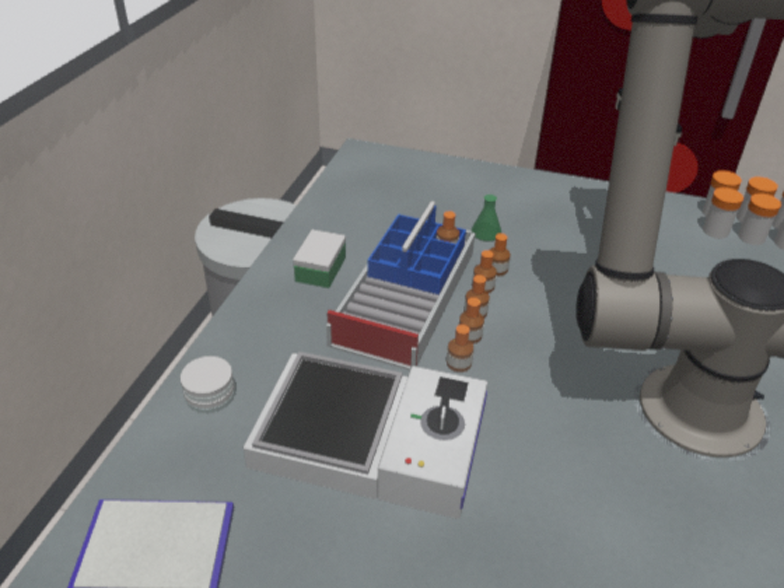

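Top view: image up is world +x and image left is +y. The crate holds only full0 (cap at about 520,336) and all five spares are in the front row (334–534, ~402–412), so all five are needed. The knob pointer is at ~(175,409), facing +y.

```bash
cat >> h.py <<'E'
def blobs(c,z,lo,hi,zr,amin=20):
    W=xyz(c); hsv=cv2.cvtColor(c['color'],cv2.COLOR_RGB2HSV)
    m=cv2.inRange(hsv,lo,hi)
    m[~((W[...,2]>zr[0])&(W[...,2]<zr[1]))]=0
    n,l,s,_=cv2.connectedComponentsWithStats(m)
    out=[]
    for i in range(1,n):
        if s[i,4]<amin: continue
        p=W[l==i]; vs,us=np.where(l==i)
        out.append((s[i,4],np.nanmedian(p,0).round(1).tolist(),ray(c,us.mean(),vs.mean(),z).round(1).tolist()))
    return out
def rect(m,W):
    p=W[m][:,:2].astype(np.float32); return cv2.minAreaRect(p)
E
python3 - <<'E'
from h import *
o=bot.get_obs(); print(Rn.from_euler('xyz',o['tcp_rot']).as_matrix().round(3).tolist())
C={n:dict(np.load('pics/%s1.npz'%n,allow_pickle=True)) for n in('top','side')}
for n,c in C.items():
    print(n)
    for b in blobs(c,90,(5,150,130),(20,255,255),(80,100)): print('  bench cap',b)
    for b in blobs(c,141,(5,150,130),(20,255,255),(125,150)): print('  crate cap',b)
    W=xyz(c);hsv=cv2.cvtColor(c['color'],cv2.COLOR_RGB2HSV);x,y,z=W[...,0],W[...,1],W[...,2]
    reg=(abs(x-500)<250)
    red=((hsv[...,0]<6)|(hsv[...,0]>174))&(hsv[...,1]>120)&(z>78)&(z<95)&reg; print(' red',red.sum(),rect(red,W),np.nanmedian(W[red],0))
    blue=(abs(hsv[...,0]-112)<15)&(hsv[...,1]>120)&(z>84)&(z<97)&(x>350)&(x<700)&(y<100); print(' bluetop',blue.sum(),rect(blue,W),np.nanmedian(W[blue],0))
    bar=(hsv[...,1]<60)&(hsv[...,2]>140)&(z>132)&(z<155)&(x>350)&(x<700)&(y<50)&(y>-350); print(' bar',bar.sum(),rect(bar,W),np.nanmedian(W[bar],0))
    tray=(hsv[...,2]<70)&(z>45)&(z<66)&(y>50)&(x>350)&(x<700); print(' tray',tray.sum(),rect(tray,W),np.nanmedian(W[tray],0))
    con=(hsv[...,2]>120)&(hsv[...,1]<50)&(z>79)&(z<91)&(y>50)&(x<500); print(' con',con.sum(),rect(con,W),np.nanmedian(W[con],0))
    for b in blobs(c,85,(45,80,60),(85,255,255),(70,100),4): print('  green',b)
    kn=(hsv[...,2]<90)&(z>112)&(z<132)&(y>100)&(x<450)&(x>200);print(' knob',kn.sum(),rect(kn,W) if kn.any() else 0)
E
```

```text
[[-0.0, 0.354, -0.935], [0.001, -0.935, -0.354], [-1.0, -0.001, -0.0]]
top
  bench cap (np.int32(99), [438.5, 26.1, 89.5], [438.9, 26.0, 90.0])
  bench cap (np.int32(98), [440.8, -128.1, 89.4], [440.6, -127.9, 90.0])
  bench cap (np.int32(103), [442.3, -214.9, 89.1], [442.4, -214.7, 90.0])
  bench cap (np.int32(102), [436.5, -56.4, 89.6], [436.5, -56.2, 90.0])
  bench cap (np.int32(102), [426.2, -283.6, 89.7], [426.0, -283.8, 90.0])
  crate cap (np.int32(106), [536.8, -256.2, 140.1], [537.2, -256.3, 141.0])
 red 354 ((522.1505126953125, 155.69448852539062), (132.28094482421875, 377.7855224609375), 39.75674819946289) [598.67069358  57.76023091  83.92319297]
 bluetop 137 ((587.56494140625, -200.76242065429688), (180.73878479003906, 157.0930938720703), 86.63365936279297) [ 607.36377295 -201.13719389   88.71925377]
 bar 370 ((589.02490234375, -200.5989990234375), (180.72885131835938, 12.115104675292969), 86.57809448242188) [ 588.17563722 -199.45808878  141.93817957]
 tray 6289 ((609.0702514648438, 207.5984649658203), (312.8190002441406, 183.6039581298828), 88.59220123291016) [609.3146020
[... 1328 characters left out ...]
 125 ((588.1847534179688, -197.8933868408203), (184.466552734375, 12.240543365478516), 86.25469207763672) [ 588.10431815 -193.2433829   143.5177836 ]
 tray 4351 ((611.8906860351562, 254.1341552734375), (169.5054473876953, 194.58172607421875), 3.0826213359832764) [609.39051701 262.73641232  55.84754925]
 con 3898 ((431.5104064941406, 250.83741760253906), (134.2514190673828, 231.04150390625), 2.7081193923950195) [434.51921194 282.70226807  85.11671692]
  green (np.int32(69), [477.1, -402.6, 87.7], [477.4, -409.0, 85.0])
  green (np.int32(10), [462.7, 251.4, 87.0], [463.8, 250.3, 85.0])
 knob 72 ((420.2213134765625, 251.4029083251953), (13.955366134643555, 47.35539245605469), 8.005696296691895)
```

Add to h.py:
```python
def crate(c):
    W=xyz(c);hsv=cv2.cvtColor(c['color'],cv2.COLOR_RGB2HSV);x,y,z=W[...,0],W[...,1],W[...,2]
    b=(hsv[...,1]<60)&(hsv[...,2]>140)&(z>132)&(z<155)&(x>480)&(x<700)&(y<60)&(y>-350)
    (p,s,a)=rect(b,W); 
    if s[0]<s[1]: a+=90
    if a>135: a-=180
    return np.array(p),a-90,max(s)
def cells(p,a):
    R=Rn.from_euler('z',a,degrees=True).as_matrix()[:2,:2]
    return [(p+R@np.array([X,Y])).round(1).tolist() for X in(-47,47) for Y in(-59,0,59)]
def go(x,y,z,ang=-90):
    o=bot.get_obs(); R=Rn.from_euler('xyz',o['tcp_rot']).as_matrix(); p=o['tool_pos']
    a=np.degrees(np.arctan2(R[1,1],R[0,1])); s=R.T@(np.array([x,y,z])-p)
    print('t',round(o['time'],2),'at',p.round(1),'ang',a.round(1),'w',round(o['grip_width'],1),'F',o['contact_force'].round(1),'tilt',R[:,0].round(3))
    print('  shift m',(s/1000).round(4),'turn',round(-((ang-a+180)%360-180),2))
def look():
    c=cap('top')
    for b in blobs(c,90,(5,150,130),(20,255,255),(80,100)): print(' cap',b[2][:2])
    for b in blobs(c,141,(5,150,130),(20,255,255),(125,150)): print(' in crate',b[2][:2])
    p,a,L=crate(c); print('crate',p.round(1),round(a,2),round(L)); print(cells(p,a)); return c
```

```text
(no output)
```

Request:
step_arm(targets=[[[0.0095,-0.0135,-0.0372,2.6],[0.019,-0.027,-0.0744,5.2],[0.0285,-0.0405,-0.1116,7.8],[0.038,-0.054,-0.1488,10.4],[0.0475,-0.0675,-0.186,13]]], jaw=0.46)

```text
time: 0.52
tool_pos: [336.7, -360.1, 178.1]
tcp_rot: [-1.39, 1.569, 1.883]
contact_force: [0.6, -0.5, 0.4]
grip_width: 63.1
```

```bash
python3 -c "
from h import *
look(); go(426,-283.8,150)"
```

```text
cap [439.0, 26.0]
 cap [440.5, -127.8]
 cap [442.5, -214.6]
 cap [436.4, -56.3]
 cap [426.1, -283.7]
 in crate [537.2, -256.1]
crate [ 588.9 -200.8] -3.47 181
[[538.5, -256.8], [542.0, -197.9], [545.6, -139.0], [632.3, -262.5], [635.9, -203.6], [639.4, -144.7]]
t 0.57 at [ 340.6 -354.5  176.3] ang -82.4 w 58.8 F [ 2.9  5.4 -1.2] tilt [ 0.     0.007 -1.   ]
  shift m [ 0.0269 -0.0586 -0.094 ] turn 7.6
```

Request:
step_arm(targets=[[[0.009,-0.0195,-0.0313,2.5],[0.018,-0.039,-0.0626,5],[0.0269,-0.0586,-0.094,7.6],[0.0269,-0.0586,-0.094,7.6],[0.0269,-0.0586,-0.094,7.6]]])

```text
time: 0.98
tool_pos: [426.7, -282.2, 149.1]
tcp_rot: [-1.413, 1.562, 1.733]
contact_force: [-0.2, -0.1, -0.3]
grip_width: 49.4
```

```bash
python3 -c "
from h import *
go(426,-283.8,58)"
```

```text
t 0.98 at [ 426.7 -282.2  149.1] ang -89.7 w 49.4 F [-0.2 -0.1 -0.3] tilt [-0.001  0.009 -1.   ]
  shift m [0.0911 0.0024 0.0006] turn 0.26
```

Request:
step_arm(targets=[[[0.03,0.001,0.0006,0.26],[0.06,0.002,0.0006,0.26],[0.0911,0.0024,0.0006,0.26],[0.0911,0.0024,0.0006,0.26],[0.0911,0.0024,0.0006,0.26]]])

```text
time: 1.4
tool_pos: [424.6, -284.2, 57.5]
tcp_rot: [-1.215, 1.559, 1.925]
contact_force: [0.4, 0.3, 0.5]
grip_width: 50.0
```

Request:
step_arm(targets=[[[0,0,0,0],[0,0,0,0],[0,0,0,0],[0,0,0,0],[0,0,0,0]]], jaw=1)

```text
time: 1.82
tool_pos: [425.1, -284.6, 58.5]
tcp_rot: [-1.308, 1.561, 1.833]
contact_force: [0.2, 1.0, 4.7]
grip_width: 24.1
```

Request:
step_arm(targets=[[[-0.038,0,0,0],[-0.076,0,0,0],[-0.114,0,0,0],[-0.152,0,0,0],[-0.152,0,0,0]]])

```text
time: 2.23
tool_pos: [428.2, -288.4, 218.4]
tcp_rot: [3.096, 1.563, -0.046]
contact_force: [1.0, -0.8, 0.4]
grip_width: 24.0
```

```bash
python3 -c "
from h import *
go(632.3,-262.5,220)"
```

```text
t 2.23 at [ 428.2 -288.4  218.4] ang -90.0 w 24.0 F [ 1.  -0.8  0.4] tilt [ 0.008 -0.    -1.   ]
  shift m [ 0.     -0.026  -0.2041] turn -0.04
```

Request:
step_arm(targets=[[[0,-0.005,-0.04,0],[0,-0.01,-0.08,0],[0,-0.015,-0.12,0],[0,-0.02,-0.16,0],[0,-0.025,-0.195,0]]])

```text
time: 2.65
tool_pos: [625.4, -262.6, 219.9]
tcp_rot: [3.089, 1.562, -0.053]
contact_force: [0.1, -0.6, -0.5]
grip_width: 24.4
```

Request:
step_arm(targets=[[[0,0,0,0],[0,0,0,0],[0,0,0,0],[0,0,0,0],[0,0,0,0]]])

```text
time: 3.07
tool_pos: [624.3, -263.1, 220.6]
tcp_rot: [3.049, 1.562, -0.094]
contact_force: [0.9, -0.6, -1.1]
grip_width: 24.1
```

```bash
python3 -c "
from h import *
look();go(632.3,-262.5,111)"
```

```text
cap [439.0, 25.9]
 cap [436.4, -56.3]
crate [ 591.8 -136.8] -6.31 53
[[538.6, -190.3], [545.1, -131.6], [551.5, -73.0], [632.0, -200.6], [638.5, -142.0], [645.0, -83.3]]
t 3.12 at [ 624.5 -263.2  220.7] ang -90.1 w 23.9 F [-0.8 -0.7 -0.6] tilt [ 0.009 -0.001 -1.   ]
  shift m [ 0.1098 -0.0008 -0.0068] turn -0.08
```

Request:
step_arm(targets=[[[0,-0.0008,-0.006,0],[0.027,-0.0008,-0.006,0],[0.054,-0.0008,-0.006,0],[0.082,-0.0008,-0.006,0],[0.109,-0.0008,-0.006,0]]])

```text
time: 3.53
tool_pos: [631.4, -262.7, 111.2]
tcp_rot: [3.009, 1.561, -0.135]
contact_force: [0.7, 0.1, -0.9]
grip_width: 24.3
```

```bash
python3 -c "
from h import *
go(631.4,-262.5,110)"
```

```text
t 3.53 at [ 631.4 -262.7  111.2] ang -90.1 w 24.3 F [ 0.7  0.1 -0.9] tilt [ 0.01  -0.001 -1.   ]
  shift m [ 0.0012 -0.0002  0.    ] turn -0.11
```

Request:
step_arm(targets=[[[0.001,0,0,0],[0.001,0,0,0],[0.001,0,0,0],[0.001,0,0,0],[0.001,0,0,0]]], jaw=0.58)

```text
time: 3.95
tool_pos: [632.3, -263.3, 112.4]
tcp_rot: [2.911, 1.557, -0.233]
contact_force: [-0.1, -0.3, -0.2]
grip_width: 38.4
```

Request:
step_arm(targets=[[[-0.02,0,0,0],[-0.06,0,0,0],[-0.085,0,0.03,0],[-0.085,-0.01,0.07,0],[-0.085,-0.02,0.11,0]]])

```text
time: 4.37
tool_pos: [521.3, -243.4, 198.8]
tcp_rot: [2.794, 1.551, -0.349]
contact_force: [0.2, -1.3, -1.0]
grip_width: 38.6
```

Request:
step_arm(targets=[[[0,-0.01,0.03,0],[0,-0.02,0.06,0],[0,-0.025,0.075,0],[0,-0.025,0.075,0],[0,-0.025,0.075,0]]], jaw=0.46)

```text
time: 4.78
tool_pos: [446.8, -218.7, 198.9]
tcp_rot: [2.759, 1.548, -0.385]
contact_force: [0.4, 0.0, 0.2]
grip_width: 49.8
```

```bash
python3 -c "
from h import *
look();go(442.4,-214.7,150)"
```

```text
cap [439.0, 26.0]
 cap [440.3, -124.5]
 cap [436.3, -56.2]
 in crate [631.9, -262.8]
crate [ 588.2 -199.6] -3.44 179
[[537.7, -255.6], [541.3, -196.7], [544.8, -137.9], [631.6, -261.3], [635.1, -202.4], [638.6, -143.5]]
t 4.83 at [ 447.5 -219.   198.6] ang -90.1 w 49.5 F [-0.2 -0.2 -0.3] tilt [ 0.021 -0.009 -1.   ]
  shift m [ 0.0484 -0.0047  0.0061] turn -0.13
```

```bash
python3 -c "
from h import *
go(442.4,-214.7,58)"
```

```text
t 4.83 at [ 447.5 -219.   198.6] ang -90.1 w 49.5 F [-0.2 -0.2 -0.3] tilt [ 0.021 -0.009 -1.   ]
  shift m [ 0.1404 -0.0055  0.0081] turn -0.13
```

Request:
step_arm(targets=[[[0.035,-0.0055,0.0081,0],[0.075,-0.0055,0.0081,0],[0.115,-0.0055,0.0081,0],[0.1404,-0.0055,0.0081,0],[0.1404,-0.0055,0.0081,0]]])

```text
time: 5.25
tool_pos: [440.9, -213.3, 53.2]
tcp_rot: [2.897, 1.556, -0.247]
contact_force: [-0.8, 0.1, -0.2]
grip_width: 49.5
```

Request:
step_arm(targets=[[[0,0,0,0],[0,0,0,0],[0,0,0,0],[0,0,0,0],[0,0,0,0]]], jaw=1)

```text
time: 5.67
tool_pos: [442.0, -214.0, 54.8]
tcp_rot: [2.837, 1.553, -0.307]
contact_force: [-0.4, 0.5, 4.1]
grip_width: 24.6
```

Request:
step_arm(targets=[[[-0.038,0,0,0],[-0.076,0,0,0],[-0.114,0,0,0],[-0.152,0,0,0],[-0.152,0,0,0]]])

```text
time: 6.08
tool_pos: [442.4, -215.2, 215.0]
tcp_rot: [2.699, 1.538, -0.444]
contact_force: [1.5, 0.2, 0.1]
grip_width: 24.8
```

Request:
step_arm(targets=[[[0,-0.003,-0.04,0],[0,-0.006,-0.08,0],[0,-0.009,-0.12,0],[0,-0.012,-0.16,0],[0,-0.012,-0.192,0]]])

```text
time: 6.5
tool_pos: [636.8, -202.4, 221.1]
tcp_rot: [2.714, 1.536, -0.428]
contact_force: [-0.1, -0.4, 0.1]
grip_width: 24.4
```

```bash
python3 -c "
from h import *
look();go(635.5,-203,111)"
```

```text
cap [438.9, 25.9]
crate [ 587.1 -225.7] -3.21 61
[[536.9, -282.0], [540.2, -223.1], [543.5, -164.2], [630.8, -287.2], [634.1, -228.3], [637.4, -169.4]]
t 6.55 at [ 641.  -202.4  219.6] ang -90.0 w 24.3 F [-1.4  1.7 -0.7] tilt [ 0.034 -0.014 -0.999]
  shift m [ 0.1084 -0.0009  0.0091] turn -0.0
```

Request:
step_arm(targets=[[[0.002,-0.0009,0.009,0],[0.029,-0.0009,0.009,0],[0.057,-0.0009,0.009,0],[0.085,-0.0009,0.009,0],[0.112,-0.0009,0.009,0]]])

```text
time: 6.97
tool_pos: [634.6, -203.0, 106.8]
tcp_rot: [2.745, 1.534, -0.397]
contact_force: [-0.7, 0.3, -1.3]
grip_width: 24.6
```

```bash
python3 -c "
from h import *
go(635.5,-203,107)"
```

```text
t 6.97 at [ 634.6 -203.   106.8] ang -90.0 w 24.6 F [-0.7  0.3 -1.3] tilt [ 0.034 -0.014 -0.999]
  shift m [-0.0001 -0.     -0.0009] turn -0.02
```

Request:
step_arm(targets=[[[0,0,0,0],[0,0,0,0],[0,0,0,0],[0,0,0,0],[0,0,0,0]]], jaw=0.58)

```text
time: 7.38
tool_pos: [634.5, -203.2, 107.7]
tcp_rot: [2.743, 1.533, -0.399]
contact_force: [0.3, 0.3, 0.5]
grip_width: 38.8
```

Request:
step_arm(targets=[[[-0.03,0,0,0],[-0.065,0,0,0],[-0.09,0,0,0],[-0.1,0,0,0],[-0.1,0,0,0]]])

```text
time: 7.8
tool_pos: [632.1, -202.2, 211.2]
tcp_rot: [2.739, 1.527, -0.403]
contact_force: [-0.3, 1.1, -0.8]
grip_width: 38.7
```

Request:
step_arm(targets=[[[0,-0.015,0.038,0],[0,-0.03,0.076,0],[0,-0.045,0.114,0],[0,-0.06,0.152,0],[0,-0.076,0.186,0]]], jaw=0.46)

```text
time: 8.22
tool_pos: [442.9, -124.9, 200.1]
tcp_rot: [2.739, 1.531, -0.403]
contact_force: [0.1, 0.2, 0.9]
grip_width: 49.2
```

```bash
python3 -c "
from h import *
look();go(440.4,-128,58)"
```

```text
cap [439.0, 26.0]
 in crate [635.2, -203.5]
 in crate [631.9, -261.7]
 in crate [537.0, -255.4]
crate [ 587.7 -199.5] -2.79 179
[[537.9, -256.2], [540.8, -197.3], [543.6, -138.3], [631.8, -260.8], [634.6, -201.8], [637.5, -142.9]]
t 8.27 at [ 435.2 -120.6  198.2] ang -90.0 w 49.5 F [-4.8  3.6 -0.9] tilt [ 0.027 -0.011 -1.   ]
  shift m [ 0.1403  0.0059 -0.0014] turn 0.04
```

Request:
step_arm(targets=[[[0.01,0.0059,-0.0014,0],[0.045,0.0059,-0.0014,0],[0.08,0.0059,-0.0014,0],[0.115,0.0059,-0.0014,0],[0.139,0.0059,-0.0014,0]]])

```text
time: 8.68
tool_pos: [438.1, -127.0, 55.6]
tcp_rot: [2.772, 1.547, -0.369]
contact_force: [-0.7, 0.2, -0.4]
grip_width: 49.6
```

```bash
python3 -c "
from h import *
look();go(440.6,-127.9,57)"
```

```text
cap [439.0, 25.9]
 in crate [635.3, -203.5]
 in crate [631.9, -261.6]
 in crate [537.0, -255.4]
crate [ 589.2 -199.5] -3.5 179
[[538.7, -255.5], [542.3, -196.6], [545.8, -137.7], [632.5, -261.2], [636.1, -202.3], [639.7, -143.4]]
t 8.73 at [ 436.2 -126.2   52.5] ang -90.0 w 49.7 F [-2.8  0.1 -4.1] tilt [ 0.017 -0.006 -1.   ]
  shift m [-0.0044  0.0018 -0.0045] turn 0.03
```

Request:
step_arm(targets=[[[-0.0044,0.0018,-0.004,0],[-0.0044,0.0018,-0.004,0],[-0.0044,0.0018,-0.004,0],[-0.0044,0.0018,-0.004,0],[-0.0044,0.0018,-0.004,0]]], jaw=1)

```text
time: 9.15
tool_pos: [440.9, -128.2, 58.2]
tcp_rot: [2.786, 1.55, -0.355]
contact_force: [-0.2, 0.5, -1.3]
grip_width: 24.3
```

Request:
step_arm(targets=[[[-0.038,0,0,0],[-0.076,0,0,0],[-0.114,0,0,0],[-0.148,0,0,0],[-0.155,0,0,0]]])

```text
time: 9.57
tool_pos: [440.2, -128.2, 219.6]
tcp_rot: [2.753, 1.539, -0.388]
contact_force: [1.5, -0.3, -0.2]
grip_width: 24.3
```

Request:
step_arm(targets=[[[0,0.003,-0.04,0],[0,0.006,-0.08,0],[0,0.009,-0.12,0],[0,0.012,-0.16,0],[0,0.015,-0.195,0]]])

```text
time: 9.98
tool_pos: [637.1, -142.8, 225.7]
tcp_rot: [2.757, 1.538, -0.383]
contact_force: [-0.7, -0.1, -0.9]
grip_width: 24.6
```

```bash
python3 -c "
from h import *
look();go(639.5,-143.5,109)"
```

```text
in crate [629.2, -264.6]
 in crate [537.7, -255.8]
crate [ 588.6 -199.8] -3.55 180
[[538.0, -255.8], [541.7, -196.9], [545.3, -138.0], [631.9, -261.6], [635.5, -202.7], [639.2, -143.8]]
t 10.03 at [ 642.1 -143.4  223.9] ang -89.9 w 24.7 F [ 0.7 -0.2  0.1] tilt [ 0.033 -0.012 -0.999]
  shift m [ 0.1147 -0.0013  0.0064] turn 0.06
```

Request:
step_arm(targets=[[[0.002,-0.0013,0.0064,0],[0.03,-0.0013,0.0064,0],[0.058,-0.0013,0.0064,0],[0.086,-0.0013,0.0064,0],[0.1135,-0.0013,0.0064,0]]])

```text
time: 10.45
tool_pos: [638.0, -143.2, 109.4]
tcp_rot: [2.786, 1.536, -0.354]
contact_force: [0.4, 0.1, 0.1]
grip_width: 24.4
```

Request:
step_arm(targets=[[[0,0,0,0],[0,0,0,0],[0,0,0,0],[0,0,0,0],[0,0,0,0]]], jaw=0.58)

```text
time: 10.87
tool_pos: [638.7, -143.4, 111.5]
tcp_rot: [2.788, 1.532, -0.353]
contact_force: [0.7, -0.8, 0.2]
grip_width: 38.6
```

Request:
step_arm(targets=[[[-0.03,0,0,0],[-0.065,0,0,0],[-0.09,0,0,0],[-0.1,0,0,0],[-0.1,0,0,0]]])

```text
time: 11.28
tool_pos: [636.4, -142.5, 215.6]
tcp_rot: [2.79, 1.525, -0.35]
contact_force: [0.2, 0.1, -0.6]
grip_width: 38.4
```

Request:
step_arm(targets=[[[0,-0.017,0.036,0],[0,-0.034,0.072,0],[0,-0.051,0.108,0],[0,-0.068,0.144,0],[0,-0.085,0.18,0]]], jaw=0.46)

```text
time: 11.7
tool_pos: [453.7, -56.8, 204.6]
tcp_rot: [2.786, 1.528, -0.354]
contact_force: [1.1, 0.5, 0.5]
grip_width: 49.4
```

```bash
python3 -c "
from h import *
look();go(436.4,-56.2,59)"
```

```text
in crate [637.9, -144.0]
 in crate [635.3, -203.2]
 in crate [632.1, -261.3]
 in crate [537.1, -254.9]
crate [ 589.1 -199.6] -3.33 179
[[538.7, -255.8], [542.2, -196.9], [545.6, -138.0], [632.6, -261.2], [636.0, -202.3], [639.5, -143.4]]
t 11.75 at [444.7 -52.8 202.3] ang -89.9 w 49.6 F [-5.8  4.2 -1.7] tilt [ 0.028 -0.011 -1.   ]
  shift m [0.1431 0.0018 0.0124] turn 0.14
```

Request:
step_arm(targets=[[[0.01,0.0018,0.0124,0.1],[0.045,0.0018,0.0124,0.1],[0.08,0.0018,0.0124,0.1],[0.115,0.0018,0.0124,0.1],[0.139,0.0018,0.0124,0.1]]])

```text
time: 12.17
tool_pos: [434.2, -55.6, 59.8]
tcp_rot: [2.769, 1.545, -0.372]
contact_force: [-0.2, -0.1, -0.5]
grip_width: 49.6
```

Request:
step_arm(targets=[[[0,0,0,0],[0,0,0,0],[0,0,0,0],[0,0,0,0],[0,0,0,0]]])

```text
time: 12.58
tool_pos: [435.2, -55.9, 61.1]
tcp_rot: [2.775, 1.542, -0.365]
contact_force: [-0.1, 1.0, -0.4]
grip_width: 49.6
```

```bash
python3 -c "
from h import *
look();go(436.4,-56.2,59)"
```

```text
in crate [637.7, -144.0]
 in crate [635.3, -203.1]
 in crate [632.1, -261.3]
 in crate [537.2, -254.9]
crate [ 589.  -199.7] -3.35 180
[[538.6, -255.8], [542.1, -196.9], [545.5, -138.0], [632.5, -261.3], [635.9, -202.4], [639.4, -143.5]]
t 12.63 at [435.  -55.8  61. ] ang -90.0 w 49.6 F [-0.1 -0.1 -0.2] tilt [ 0.027 -0.01  -1.   ]
  shift m [ 0.0021  0.0004 -0.0013] turn 0.05
```

Request:
step_arm(targets=[[[0.002,0.0004,-0.0013,0],[0.002,0.0004,-0.0013,0],[0.002,0.0004,-0.0013,0],[0.002,0.0004,-0.0013,0],[0.002,0.0004,-0.0013,0]]], jaw=1)

```text
time: 13.05
tool_pos: [436.3, -56.2, 59.1]
tcp_rot: [2.775, 1.542, -0.366]
contact_force: [0.6, 0.3, -1.0]
grip_width: 24.5
```

Request:
step_arm(targets=[[[-0.038,0,0,0],[-0.076,0,0,0],[-0.114,0,0,0],[-0.148,0,0,0],[-0.155,0,0,0]]])

```text
time: 13.47
tool_pos: [434.4, -55.2, 219.4]
tcp_rot: [2.793, 1.532, -0.348]
contact_force: [0.5, 0.4, -0.2]
grip_width: 24.7
```

Request:
step_arm(targets=[[[0,0.02,-0.026,0],[0,0.04,-0.052,0],[0,0.06,-0.08,0],[0,0.08,-0.107,0],[0,0.082,-0.109,0]]])

```text
time: 13.88
tool_pos: [546.6, -140.2, 223.1]
tcp_rot: [2.775, 1.531, -0.367]
contact_force: [-1.0, 0.3, -0.5]
grip_width: 24.4
```

```bash
python3 -c "
from h import *
look();go(545.2,-138,111)"
```

```text
crate [ 583.8 -275.8] -90.0 0
[[524.8, -228.8], [583.8, -228.8], [642.8, -228.8], [524.8, -322.8], [583.8, -322.8], [642.8, -322.8]]
t 13.93 at [ 544.8 -138.9  222.7] ang -90.0 w 24.3 F [ 0.1 -0.3  0.4] tilt [ 0.035 -0.013 -0.999]
  shift m [ 0.1116 -0.0023  0.0035] turn -0.04
```

Request:
step_arm(targets=[[[0.002,-0.002,0.0035,0],[0.03,-0.002,0.0035,0],[0.058,-0.002,0.0035,0],[0.086,-0.002,0.0035,0],[0.111,-0.002,0.0035,0]]])

```text
time: 14.35
tool_pos: [543.2, -136.9, 110.0]
tcp_rot: [2.791, 1.536, -0.35]
contact_force: [-0.2, 0.5, 2.5]
grip_width: 24.1
```

Request:
step_arm(targets=[[[0,0,0,0],[0,0,0,0],[0,0,0,0],[0,0,0,0],[0,0,0,0]]], jaw=0.58)

```text
time: 14.77
tool_pos: [543.8, -137.0, 111.6]
tcp_rot: [2.788, 1.533, -0.353]
contact_force: [-0.2, -0.4, 0.4]
grip_width: 38.5
```

Request:
step_arm(targets=[[[-0.03,0,0,0],[-0.065,0,0,0],[-0.09,0,0,0],[-0.1,0,0,0],[-0.1,0,0,0]]])

```text
time: 15.18
tool_pos: [541.6, -136.1, 215.0]
tcp_rot: [2.784, 1.526, -0.357]
contact_force: [0.9, 0.1, -0.2]
grip_width: 38.3
```

Request:
step_arm(targets=[[[0,-0.034,0.022,0],[0,-0.068,0.044,0],[0,-0.102,0.066,0],[0,-0.136,0.088,0],[0,-0.163,0.105,0]]], jaw=0.46)

```text
time: 15.6
tool_pos: [433.7, 28.6, 206.4]
tcp_rot: [2.773, 1.53, -0.368]
contact_force: [0.2, 0.0, 0.1]
grip_width: 49.7
```

```bash
python3 -c "
from h import *
look();go(439,26,59)"
```

```text
in crate [637.7, -143.7]
 in crate [635.5, -203.0]
 in crate [632.0, -261.0]
 in crate [543.1, -137.4]
 in crate [537.2, -254.5]
crate [ 588.2 -199.3] -3.39 179
[[537.8, -255.4], [541.3, -196.5], [544.7, -137.6], [631.6, -261.0], [635.1, -202.1], [638.6, -143.2]]
t 15.65 at [430.6  32.1 206.1] ang -89.9 w 49.5 F [-4.1  3.4 -1.5] tilt [ 0.035 -0.012 -0.999]
  shift m [ 0.1474  0.0042 -0.0032] turn 0.12
```

Request:
step_arm(targets=[[[0.01,0.0042,-0.0032,0],[0.045,0.0042,-0.0032,0],[0.08,0.0042,-0.0032,0],[0.115,0.0042,-0.0032,0],[0.143,0.0042,-0.0032,0]]])

```text
time: 16.07
tool_pos: [437.0, 26.3, 60.3]
tcp_rot: [2.778, 1.537, -0.361]
contact_force: [-0.3, 0.0, -0.1]
grip_width: 49.5
```

Request:
step_arm(targets=[[[0,0,0,0],[0,0,0,0],[0,0,0,0],[0,0,0,0],[0,0,0,0]]])

```text
time: 16.48
tool_pos: [438.0, 26.2, 61.8]
tcp_rot: [2.8, 1.533, -0.339]
contact_force: [-0.3, -1.0, -0.6]
grip_width: 49.6
```

```bash
python3 -c "
from h import *
look();go(439,26,59)"
```

```text
in crate [637.8, -143.8]
 in crate [635.5, -203.0]
 in crate [631.8, -260.9]
 in crate [543.0, -137.4]
 in crate [537.3, -254.4]
crate [ 588.8 -199.5] -3.54 179
[[538.2, -255.5], [541.9, -196.6], [545.5, -137.7], [632.1, -261.3], [635.7, -202.4], [639.3, -143.5]]
t 16.53 at [437.9  26.2  61.7] ang -89.9 w 49.5 F [-0.4  0.4 -0.1] tilt [ 0.035 -0.012 -0.999]
  shift m [ 0.0027  0.0002 -0.001 ] turn 0.12
```

Request:
step_arm(targets=[[[0.0027,0,-0.001,0.1],[0.0027,0,-0.001,0.1],[0.0027,0,-0.001,0.1],[0.0027,0,-0.001,0.1],[0.0027,0,-0.001,0.1]]], jaw=1)

```text
time: 16.95
tool_pos: [439.1, 26.1, 59.1]
tcp_rot: [2.799, 1.533, -0.342]
contact_force: [-0.2, -0.2, 0.5]
grip_width: 24.5
```

Request:
step_arm(targets=[[[-0.038,0,0,0],[-0.076,0,0,0],[-0.114,0,0,0],[-0.148,0,0,0],[-0.155,0,0,0]]])

```text
time: 17.37
tool_pos: [435.9, 27.9, 219.3]
tcp_rot: [2.847, 1.524, -0.293]
contact_force: [0.5, 0.6, 0.1]
grip_width: 24.5
```

Request:
step_arm(targets=[[[0,0.036,-0.017,0],[0,0.072,-0.034,0],[0,0.108,-0.051,0],[0,0.144,-0.068,0],[0,0.18,-0.084,0]]])

```text
time: 17.78
tool_pos: [520.2, -153.6, 224.9]
tcp_rot: [2.852, 1.525, -0.289]
contact_force: [1.4, 0.2, -0.9]
grip_width: 24.3
```

```bash
python3 -c "
from h import *
look();go(541.5,-196.8,112)"
```

```text
in crate [631.9, -261.0]
crate [0. 0.] -90.0 0
[[-59.0, 47.0], [-0.0, 47.0], [59.0, 47.0], [-59.0, -47.0], [0.0, -47.0], [59.0, -47.0]]
t 17.83 at [ 522.9 -160.2  224.8] ang -90.2 w 24.7 F [ 1.8 -6.5 -0.5] tilt [ 0.047 -0.018 -0.999]
  shift m [ 0.1142  0.0346 -0.0134] turn -0.16
```

Request:
step_arm(targets=[[[0,0.02,-0.009,0],[0,0.0366,-0.0186,0],[0,0.0366,-0.0186,0],[0,0.0366,-0.0186,0],[0,0.0366,-0.0186,0]]])

```text
time: 18.25
tool_pos: [540.7, -195.9, 225.5]
tcp_rot: [2.79, 1.523, -0.354]
contact_force: [-0.7, -0.7, 0.1]
grip_width: 24.3
```

```bash
python3 -c "
from h import *
go(541.3,-196.8,111.5)"
```

```text
t 18.25 at [ 540.7 -195.9  225.5] ang -90.1 w 24.3 F [-0.7 -0.7  0.1] tilt [ 0.045 -0.017 -0.999]
  shift m [ 0.1139 -0.001   0.0045] turn -0.15
```

Place, release, lift and back away toward the robot so the camera can see.

Request:
step_arm(targets=[[[0.004,-0.001,0.0045,0],[0.032,-0.001,0.0045,0],[0.06,-0.001,0.0045,0],[0.088,-0.001,0.0045,0],[0.1135,-0.001,0.0045,0]]])

```text
time: 18.67
tool_pos: [540.3, -195.3, 110.5]
tcp_rot: [2.794, 1.524, -0.349]
contact_force: [0.1, -0.3, -0.7]
grip_width: 24.4
```

Request:
step_arm(targets=[[[0,0,0,0],[0,0,0,0],[0,0,0,0],[0,0,0,0],[0,0,0,0]]], jaw=0.58)

```text
time: 19.08
tool_pos: [541.0, -195.4, 112.2]
tcp_rot: [2.787, 1.521, -0.355]
contact_force: [-0.5, 0.7, -0.0]
grip_width: 38.6
```

Request:
step_arm(targets=[[[-0.03,0,0,0],[-0.065,0,0,0],[-0.09,0,0,0],[-0.1,0,0,0],[-0.1,0,0,0]]])

```text
time: 19.5
tool_pos: [537.6, -194.3, 215.6]
tcp_rot: [2.772, 1.514, -0.37]
contact_force: [-0.2, -0.2, -0.6]
grip_width: 38.3
```

Request:
step_arm(targets=[[[0,0,0.035,-7],[0,0,0.07,-14],[0,0,0.105,-21],[0,0,0.13,-28],[0,0,0.13,-35]]])

```text
time: 19.92
tool_pos: [402.8, -192.8, 206.9]
tcp_rot: [2.168, 1.52, -0.358]
contact_force: [0.9, 0.4, 0.6]
grip_width: 38.7
```

```bash
python3 -c "
from h import *
c=look();save(c,'top2.png',(150,140,450,320),2.6);go(589,-199.5,210,-3.5)"
```

```text
in crate [637.9, -142.6]
 in crate [635.2, -202.1]
 in crate [631.9, -260.5]
 in crate [543.2, -136.8]
 in crate [540.4, -195.2]
 in crate [537.4, -253.9]
crate [ 587.9 -197.9] -2.64 180
[[538.3, -254.7], [541.0, -195.7], [543.7, -136.8], [632.2, -259.0], [634.9, -200.1], [637.6, -141.1]]
t 19.97 at [ 405.  -193.6  207.5] ang -54.4 w 38.7 F [-0.1 -1.1 -0.5] tilt [ 0.05  -0.019 -0.999]
  shift m [ 0.0067  0.1119 -0.146 ] turn -50.9
```

View pics/top2.png

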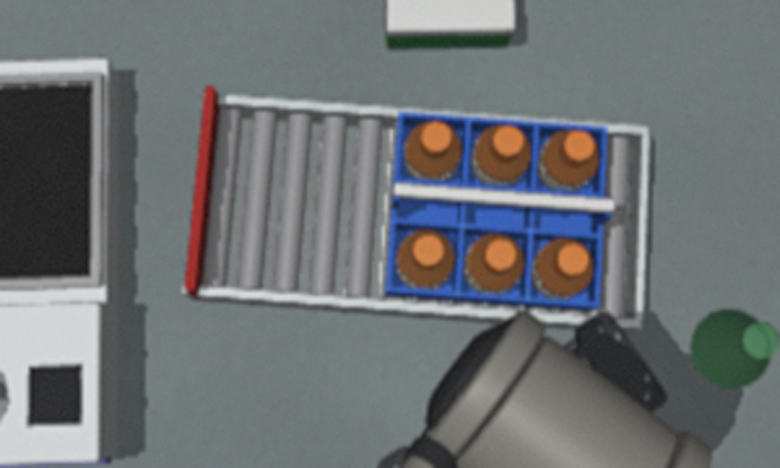

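Request:
step_arm(targets=[[[-0.04,0,0,-7],[-0.08,0,0,-14],[-0.08,0,0,-20],[-0.04,0,0,-25],[0,0,0,-25]]], jaw=0.76)

```text
time: 20.38
tool_pos: [406.7, -194.5, 207.9]
tcp_rot: [1.693, 1.511, -0.389]
contact_force: [0.3, -0.5, -0.7]
grip_width: 22.2
```

Request:
step_arm(targets=[[[-0.04,0,0,-7],[-0.08,0,0,-14],[-0.08,0,0,-20],[-0.04,0,0,-25],[0,0,0,-25]]])

```text
time: 20.8
tool_pos: [408.4, -195.3, 208.2]
tcp_rot: [1.233, 1.505, -0.41]
contact_force: [0.8, -0.7, -0.8]
grip_width: 21.8
```

```bash
python3 -c "
from h import *
c=look();go(589,-199.5,210,-3.5)
W=xyz(c);hsv=cv2.cvtColor(c['color'],cv2.COLOR_RGB2HSV);x,y,z=W[...,0],W[...,1],W[...,2]
red=((hsv[...,0]<6)|(hsv[...,0]>174))&(hsv[...,1]>120)&(z>78)&(z<95)&(y>30)&(y<90)&(x>480)&(x<700); print(' red',red.sum(),rect(red,W))
"
```

```text
in crate [637.7, -143.5]
 in crate [635.3, -202.7]
 in crate [631.8, -260.7]
 in crate [543.2, -137.3]
 in crate [543.9, -198.8]
 in crate [537.2, -254.2]
crate [ 588.8 -199.3] -3.52 179
[[538.3, -255.3], [541.9, -196.5], [545.6, -137.6], [632.1, -261.1], [635.7, -202.2], [639.4, -143.3]]
t 20.85 at [ 403.9 -192.2  199.3] ang -4.4 w 21.8 F [-3.6  2.8 -7. ] tilt [ 0.046 -0.016 -0.999]
  shift m [-0.002   0.1854 -0.0068] turn -0.86
 red 338 ((603.2635498046875, 57.74991226196289), (9.714527130126953, 177.1797332763672), 86.43343353271484)
```

Request:
step_arm(targets=[[[-0.035,0,0,0],[-0.075,0,0,0],[-0.11,0,0,0],[-0.125,0,0,0],[-0.125,0,0,0]]])

```text
time: 21.27
tool_pos: [399.5, -190.9, 328.1]
tcp_rot: [1.282, 1.515, -0.367]
contact_force: [1.6, 0.3, -0.6]
grip_width: 22.0
```

Request:
step_arm(targets=[[[0.005,0,0,0],[0.04,0,0,0],[0.075,0,0,0],[0.11,0,0,0],[0.135,0,0,0]]])

```text
time: 21.68
tool_pos: [404.6, -192.1, 189.0]
tcp_rot: [1.315, 1.521, -0.336]
contact_force: [-0.1, 0.4, 0.3]
grip_width: 21.9
```

Request:
step_arm(targets=[[[-0.035,0,0,0],[-0.075,0,0,0],[-0.11,0,0,0],[-0.125,0,0,0],[-0.125,0,0,0]]])

```text
time: 22.1
tool_pos: [399.6, -190.6, 315.8]
tcp_rot: [1.297, 1.518, -0.356]
contact_force: [0.3, -0.7, -0.1]
grip_width: 21.7
```

Request:
step_arm(targets=[[[0.02,0,0,0],[0.06,0,0,0],[0.1,0,0,0],[0.14,0,0,0],[0.14,0,0,0]]])

```text
time: 22.52
tool_pos: [401.7, -189.6, 167.7]
tcp_rot: [1.424, 1.534, -0.229]
contact_force: [-2.3, 0.6, -0.8]
grip_width: 22.3
```

```bash
python3 -c "
from h import *
go(589,-199.5,210,-3.5)"
```

```text
t 22.52 at [ 401.7 -189.6  167.7] ang -4.7 w 22.3 F [-2.3  0.6 -0.8] tilt [ 0.036 -0.008 -0.999]
  shift m [-0.0355  0.1889 -0.0055] turn -1.25
```

Request:
step_arm(targets=[[[-0.035,0,0,0],[-0.075,0,0,0],[-0.115,0,0,0],[-0.14,0,0,0],[-0.145,0,0,0]]])

```text
time: 22.93
tool_pos: [397.6, -189.1, 318.0]
tcp_rot: [1.356, 1.527, -0.299]
contact_force: [0.3, -0.6, 0.2]
grip_width: 22.0
```

Request:
step_arm(targets=[[[0.02,0,0,0],[0.06,0,0,0],[0.1,0,0,0],[0.14,0,0,0],[0.14,0,0,0]]])

```text
time: 23.35
tool_pos: [399.4, -188.0, 171.9]
tcp_rot: [1.509, 1.54, -0.146]
contact_force: [-1.5, 1.0, -0.3]
grip_width: 22.0
```

Request:
step_arm(targets=[[[-0.035,0,0,0],[-0.075,0,0,0],[-0.115,0,0,0],[-0.14,0,0,0],[-0.145,0,0,0]]])

```text
time: 23.77
tool_pos: [396.2, -188.1, 323.9]
tcp_rot: [1.391, 1.531, -0.264]
contact_force: [0.0, -1.0, 0.7]
grip_width: 22.1
```

Request:
step_arm(targets=[[[0.02,0,0,0],[0.06,0,0,0],[0.1,0,0,0],[0.14,0,0,0],[0.14,0,0,0]]])

```text
time: 24.18
tool_pos: [397.9, -187.0, 178.9]
tcp_rot: [1.556, 1.543, -0.1]
contact_force: [-1.6, 0.6, -1.6]
grip_width: 22.3
```

Request:
step_arm(targets=[[[-0.035,0,0,0],[-0.075,0,0,0],[-0.115,0,0,0],[-0.14,0,0,0],[-0.145,0,0,0]]])

```text
time: 24.6
tool_pos: [395.1, -187.4, 331.8]
tcp_rot: [1.409, 1.533, -0.247]
contact_force: [0.4, 0.5, -0.3]
grip_width: 22.1
```

Request:
step_arm(targets=[[[0.02,0,0,0],[0.06,0,0,0],[0.1,0,0,0],[0.14,0,0,0],[0.14,0,0,0]]])

```text
time: 25.02
tool_pos: [396.9, -186.3, 187.4]
tcp_rot: [1.573, 1.544, -0.083]
contact_force: [-1.0, 1.4, 0.1]
grip_width: 22.1
```

```bash
python3 -c "
from h import *
go(589,-199.5,220,-3.5);look()"
```

```text
t 25.02 at [ 396.9 -186.3  187.4] ang -4.9 w 22.1 F [-1.   1.4  0.1] tilt [ 0.027 -0.002 -1.   ]
  shift m [-0.0274  0.1934 -0.0033] turn -1.39
 in crate [637.7, -143.5]
 in crate [635.3, -202.7]
 in crate [631.9, -260.8]
 in crate [543.2, -137.3]
 in crate [543.9, -198.8]
 in crate [537.3, -254.2]
crate [ 589.1 -199.5] -3.31 179
[[538.8, -255.7], [542.2, -196.8], [545.6, -137.9], [632.6, -261.1], [636.0, -202.2], [639.4, -143.3]]
```

Request:
step_arm(targets=[[[-0.012,0.02,-0.001,-0.5],[-0.027,0.06,-0.002,-1],[-0.0274,0.1,-0.003,-1.4],[-0.0274,0.14,-0.003,-1.4],[-0.0274,0.175,-0.003,-1.4]]])

```text
time: 25.48
tool_pos: [575.5, -199.7, 229.0]
tcp_rot: [1.422, 1.534, -0.209]
contact_force: [0.0, -0.7, 0.1]
grip_width: 21.9
```

Request:
step_arm(targets=[[[0,0.008,0,0],[0,0.016,0,0],[0,0.016,0,0],[0,0.016,0,0],[0,0.016,0,0]]])

```text
time: 25.9
tool_pos: [591.2, -200.8, 231.7]
tcp_rot: [1.41, 1.532, -0.222]
contact_force: [-0.1, -0.7, 0.7]
grip_width: 22.4
```

```bash
python3 -c "
from h import *
go(588.9,-199.5,118,-3.5)"
```

```text
t 25.9 at [ 591.2 -200.8  231.7] ang -3.5 w 22.4 F [-0.1 -0.7  0.7] tilt [ 0.038 -0.008 -0.999]
  shift m [ 0.1135 -0.0067 -0.0019] turn 0.02
```

Request:
step_arm(targets=[[[0.003,-0.0062,-0.0019,0],[0.031,-0.0062,-0.0019,0],[0.059,-0.0062,-0.0019,0],[0.087,-0.0062,-0.0019,0],[0.1125,-0.0062,-0.0019,0]]])

```text
time: 26.32
tool_pos: [588.1, -199.3, 118.4]
tcp_rot: [1.409, 1.533, -0.223]
contact_force: [0.0, -1.1, -0.6]
grip_width: 22.4
```

```bash
python3 -c "
from h import *
go(588.9,-199.5,118,-3.5);c=cap('side');save(c,'side2.png',(220,110,380,260),4.5)"
```

```text
t 26.32 at [ 588.1 -199.3  118.4] ang -3.5 w 22.4 F [ 0.  -1.1 -0.6] tilt [ 0.037 -0.008 -0.999]
  shift m [0.0005 0.0008 0.0002] turn -0.01
```

View pics/side2.png

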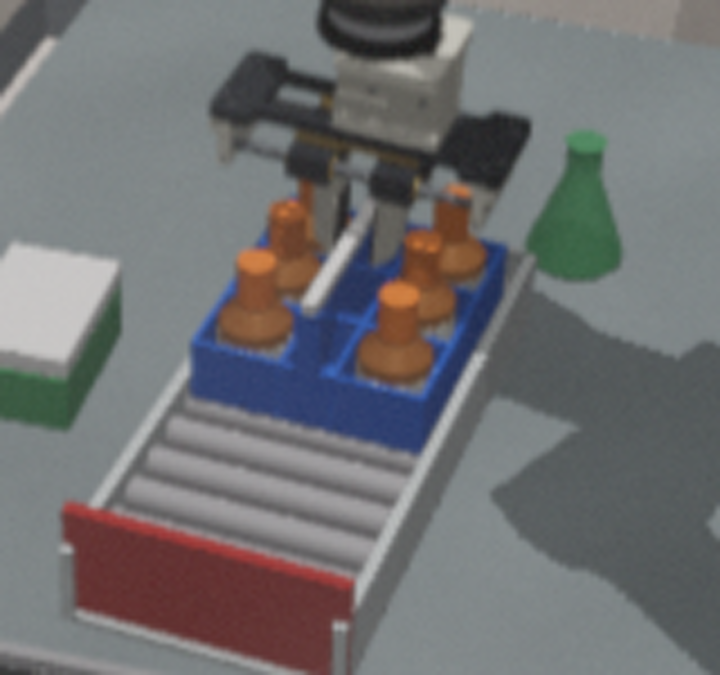

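Request:
step_arm(targets=[[[0,0.0005,0,0],[0,0.0005,0,0],[0,0.0005,0,0],[0,0.0005,0,0],[0,0.0005,0,0]]], jaw=1)

```text
time: 26.78
tool_pos: [586.7, -198.5, 114.3]
tcp_rot: [1.456, 1.539, -0.176]
contact_force: [2.5, -0.3, -1.3]
grip_width: 9.2
```

```bash
python3 -c "
from h import *
go(588.5+.0605*100,-199.3+99.8,118.4,-3.5);c=cap('side');print(crate(c));
for b in blobs(c,141,(5,150,130),(20,255,255),(120,155)): print(b)"
```

```text
t 26.78 at [ 586.7 -198.5  114.3] ang -3.5 w 9.2 F [ 2.5 -0.3 -1.3] tilt [ 0.031 -0.006 -0.999]
  shift m [-0.0044  0.0019 -0.0992] turn -0.02
(array([ 587.83526611, -149.40846252]), -1.3949356079101562, 91.90233612060547)
(np.int32(25), [631.5, -199.8, 140.8], [631.8, -201.2, 141.0])
(np.int32(28), [541.6, -197.1, 140.5], [541.6, -196.8, 141.0])
(np.int32(54), [632.9, -133.5, 140.2], [632.0, -132.0, 141.0])
(np.int32(50), [538.3, -129.6, 140.5], [538.5, -128.2, 141.0])
```

Request:
step_arm(targets=[[[0,0,-0.01,0],[0,0,-0.03,0],[0,0,-0.055,0],[0,0,-0.08,0],[0,0,-0.1,0]]])

```text
time: 27.25
tool_pos: [592.6, -96.8, 114.3]
tcp_rot: [1.453, 1.539, -0.179]
contact_force: [0.1, -1.4, -1.6]
grip_width: 9.8
```

Request:
step_arm(targets=[[[0,0,-0.01,0],[0,0,-0.02,0],[0,0,-0.03,0],[0,0,-0.03,0],[0,0,-0.03,0]]])

```text
time: 27.67
tool_pos: [594.3, -66.7, 114.3]
tcp_rot: [1.455, 1.54, -0.177]
contact_force: [-0.0, -0.5, -1.0]
grip_width: 9.7
```

```bash
python3 -c "
from h import *
go(588.5+.0605*162,-198.5+162,114.3,-3.5);c=look()"
```

```text
t 27.67 at [594.3 -66.7 114.3] ang -3.5 w 9.7 F [-0.  -0.5 -1. ] tilt [ 0.031 -0.005 -1.   ]
  shift m [-0.0001  0.0022 -0.0303] turn 0.04
 in crate [550.4, -6.5]
 in crate [542.5, -125.4]
crate [590.9 -66.5] -5.3 173
[[538.7, -121.0], [544.1, -62.2], [549.6, -3.5], [632.3, -129.6], [637.7, -70.9], [643.2, -12.1]]
```

Request:
step_arm(targets=[[[0,0,-0.01,0],[0,0,-0.018,0],[0,0,-0.024,0],[0,0,-0.027,0],[0,0,-0.027,0]]])

```text
time: 28.13
tool_pos: [596.0, -39.2, 114.3]
tcp_rot: [1.464, 1.539, -0.167]
contact_force: [-0.2, 0.8, 0.6]
grip_width: 10.0
```

Request:
step_arm(targets=[[[0,0,-0.001,0],[0,0,-0.002,0],[0,0,-0.003,0],[0,0,-0.003,0],[0,0,-0.003,0]]])

```text
time: 28.55
tool_pos: [596.1, -36.5, 114.3]
tcp_rot: [1.457, 1.54, -0.174]
contact_force: [-0.3, -1.6, -0.5]
grip_width: 9.9
```

Request:
step_arm(targets=[[[0,0,-0.001,0],[0,0,-0.002,0],[0,0,-0.002,0],[0,0,-0.002,0],[0,0,-0.002,0]]])

```text
time: 28.97
tool_pos: [595.9, -36.4, 114.3]
tcp_rot: [1.376, 1.54, -0.256]
contact_force: [-2.6, -8.6, -0.8]
grip_width: 9.4
```

```bash
python3 -c "
from h import *
go(588.5+.0605*162,-198.5+162,114.3,-3.5);c=cap('side');save(c,'side3.png',(220,130,380,270),4.5)"
```

```text
t 28.97 at [595.9 -36.4 114.3] ang -3.5 w 9.4 F [-2.6 -8.6 -0.8] tilt [ 0.03  -0.008 -1.   ]
  shift m [ 0.0001  0.0024 -0.    ] turn 0.01
```

View pics/side3.png

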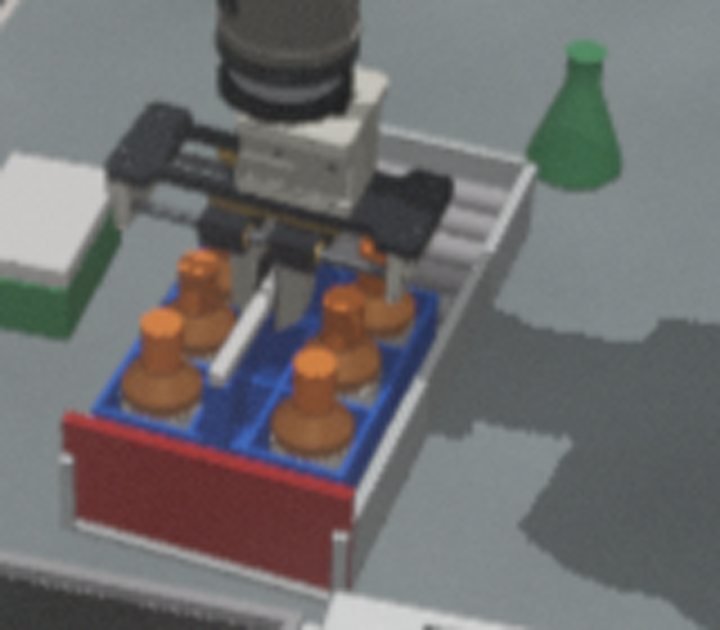

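Request:
step_arm(targets=[[[-0.003,0,0.002,0],[-0.013,0,0.003,0],[-0.028,0,0.003,0],[-0.043,0,0.003,0],[-0.053,0,0.003,0]]])

```text
time: 29.43
tool_pos: [594.4, -38.6, 168.7]
tcp_rot: [1.4, 1.539, -0.232]
contact_force: [1.3, 0.2, -6.8]
grip_width: 9.5
```

Request:
step_arm(targets=[[[-0.01,0,0,0],[-0.02,0,0,0],[-0.028,0,0,0],[-0.03,0,0,0],[-0.03,0,0,0]]])

```text
time: 29.85
tool_pos: [593.6, -38.3, 199.2]
tcp_rot: [1.404, 1.538, -0.228]
contact_force: [-0.2, 0.1, -5.8]
grip_width: 9.8
```

```bash
python3 -c "
from h import *
go(610,257.5,200,2.6);c=cap('side');save(c,'side4.png',(200,110,400,290),4)"
```

```text
t 29.85 at [593.6 -38.3 199.2] ang -3.5 w 9.8 F [-0.2  0.1 -5.8] tilt [ 0.032 -0.007 -0.999]
  shift m [-0.0024 -0.0016 -0.2962] turn -6.08
```

View pics/side4.png

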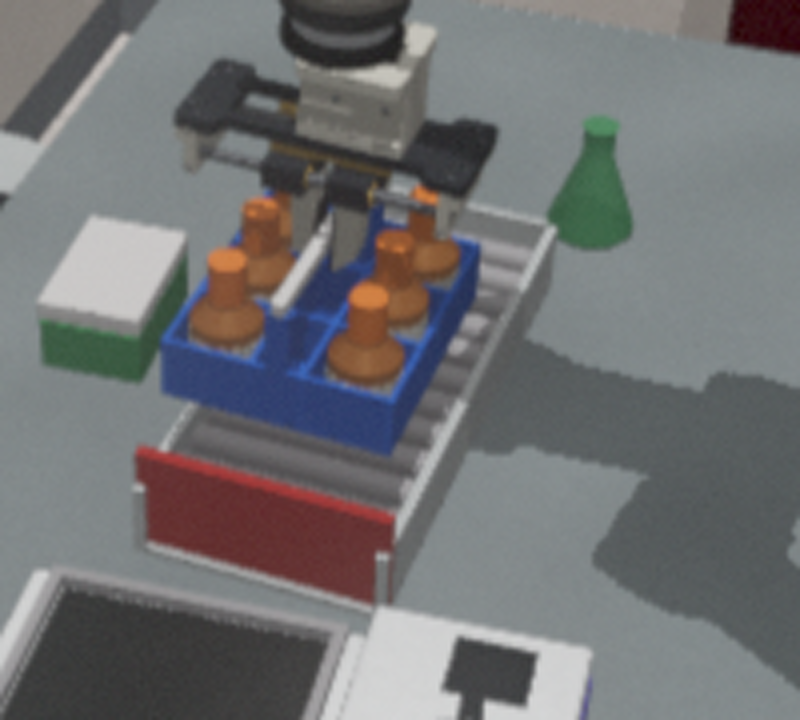

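Request:
step_arm(targets=[[[0,0,-0.012,-1],[0,0,-0.036,-2],[0,0,-0.064,-3.5],[0,0,-0.092,-5],[-0.001,0,-0.12,-6.1]]])

```text
time: 30.32
tool_pos: [599.9, 83.4, 197.7]
tcp_rot: [1.292, 1.542, -0.232]
contact_force: [0.4, -0.3, -7.4]
grip_width: 9.8
```

```bash
python3 -c "
from h import *
go(610,257.5,200,2.6)"
```

```text
t 30.32 at [599.9  83.4 197.7] ang 2.7 w 9.8 F [ 0.4 -0.3 -7.4] tilt [ 0.028 -0.007 -1.   ]
  shift m [-0.0032  0.0184 -0.1734] turn 0.1
```

Request:
step_arm(targets=[[[-0.0006,0.0036,-0.034,0],[-0.0012,0.0072,-0.068,0],[-0.002,0.0108,-0.102,0],[-0.0026,0.0144,-0.136,0],[-0.003,0.017,-0.16,0]]])

```text
time: 30.73
tool_pos: [608.1, 248.3, 198.7]
tcp_rot: [1.326, 1.544, -0.195]
contact_force: [-0.2, 0.2, -6.5]
grip_width: 9.7
```

Request:
step_arm(targets=[[[0,0.0005,-0.004,0],[0,0.0005,-0.006,0],[0,0.0005,-0.006,0],[0,0.0005,-0.006,0],[0,0.0005,-0.006,0]]])

```text
time: 31.15
tool_pos: [608.4, 252.9, 198.6]
tcp_rot: [1.301, 1.544, -0.222]
contact_force: [-0.4, -1.0, -7.3]
grip_width: 9.9
```

```bash
python3 -c "
from h import *
go(610,257.5,140,2.6);c=cap('top');save(c,'top3.png',(50,140,290,340),3.3)
W=xyz(c);hsv=cv2.cvtColor(c['color'],cv2.COLOR_RGB2HSV);x,y,z=W[...,0],W[...,1],W[...,2]
con=(hsv[...,2]>120)&(hsv[...,1]<50)&(z>79)&(z<91)&(y>50)&(x<500); print(' con',con.sum(),rect(con,W))"
```

```text
t 31.15 at [608.4 252.9 198.6] ang 2.8 w 9.9 F [-0.4 -1.  -7.3] tilt [ 0.026 -0.006 -1.   ]
  shift m [ 0.0585  0.0003 -0.0049] turn 0.17
 con 3770 ((432.4637756347656, 227.96218872070312), (133.8974151611328, 183.78427124023438), 2.6429283618927)
```

View pics/top3.png

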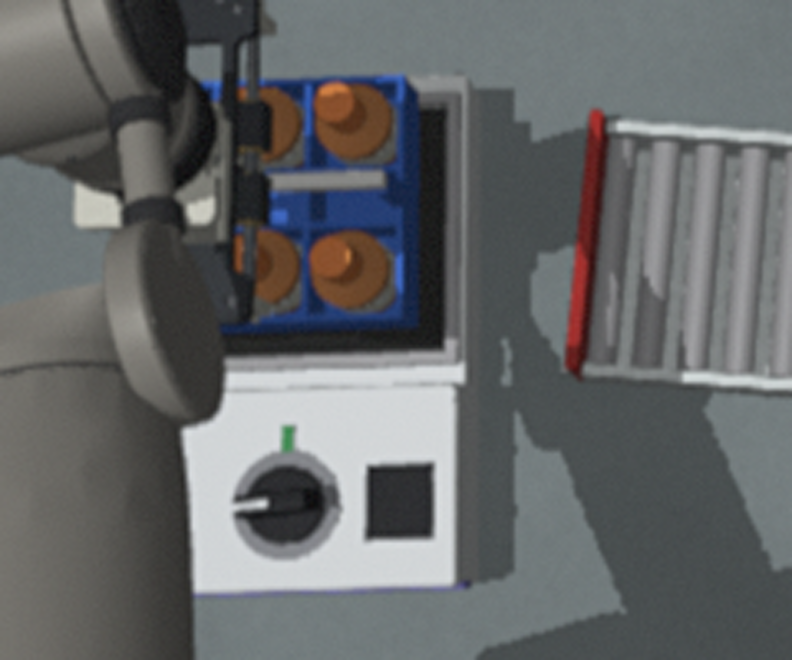

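Request:
step_arm(targets=[[[0.006,0.0003,-0.0049,0],[0.02,0.0003,-0.0049,0],[0.035,0.0003,-0.0049,0],[0.048,0.0003,-0.0049,0],[0.057,0.0003,-0.0049,0]]])

```text
time: 31.62
tool_pos: [609.6, 256.8, 139.9]
tcp_rot: [1.273, 1.546, -0.251]
contact_force: [-0.3, -0.1, -7.2]
grip_width: 9.6
```

Request:
step_arm(targets=[[[0.001,0,0,0],[0.003,0,0,0],[0.006,0,0,0],[0.008,0,0,0],[0.01,0,0,0]]])

```text
time: 32.03
tool_pos: [610.2, 256.9, 130.4]
tcp_rot: [1.299, 1.544, -0.224]
contact_force: [-0.7, -0.0, -6.7]
grip_width: 9.7
```

```bash
python3 -c "
from h import *
go(610,257.5,124.5,2.6);c=cap('side');save(c,'side5.png',(150,200,350,350),4)"
```

```text
t 32.03 at [610.2 256.9 130.4] ang 2.7 w 9.7 F [-0.7 -0.  -6.7] tilt [ 0.026 -0.006 -1.   ]
  shift m [ 0.0059 -0.0004 -0.0007] turn 0.1
```

View pics/side5.png

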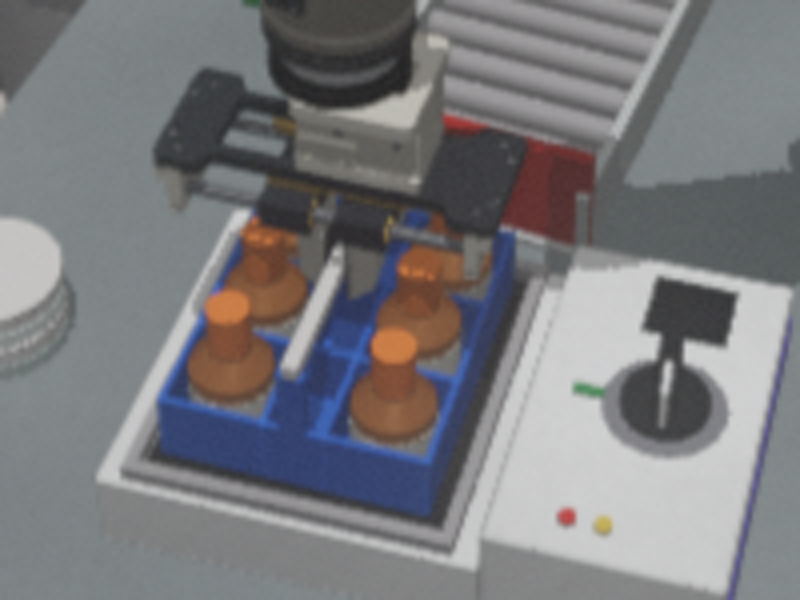

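The crate sits inside the lips with even margins, about 6 mm above the tray floor. I'll lower it slowly.

Request:
step_arm(targets=[[[0.001,0,0,0],[0.002,0,0,0],[0.003,0,0,0],[0.0045,0,0,0],[0.0055,0,0,0]]])

```text
time: 32.5
tool_pos: [610.7, 256.9, 124.7]
tcp_rot: [1.307, 1.544, -0.217]
contact_force: [0.9, -0.8, -3.5]
grip_width: 9.8
```

```bash
python3 -c "
from h import *
go(610,257.5,124.5,2.6)"
```

```text
t 32.5 at [610.7 256.9 124.7] ang 2.7 w 9.8 F [ 0.9 -0.8 -3.5] tilt [ 0.026 -0.006 -1.   ]
  shift m [ 0.0002 -0.0006 -0.0007] turn 0.11
```

Request:
step_arm(targets=[[[0.0005,0,0,0],[0.001,0,0,0],[0.0015,0,0,0],[0.0015,0,0,0],[0.0015,0,0,0]]])

```text
time: 32.92
tool_pos: [611.1, 256.9, 124.4]
tcp_rot: [1.33, 1.542, -0.194]
contact_force: [-1.3, -1.9, 3.2]
grip_width: 9.6
```

Request:
step_arm(targets=[[[0,0,0,0],[0,0,0,0],[0,0,0,0],[0,0,0,0],[0,0,0,0]]], jaw=0.76)

```text
time: 33.33
tool_pos: [611.1, 257.0, 124.2]
tcp_rot: [1.333, 1.542, -0.191]
contact_force: [0.4, -0.7, -0.1]
grip_width: 21.7
```

Request:
step_arm(targets=[[[-0.015,0,0,0],[-0.045,0,0,0],[-0.075,0,0,0],[-0.09,0,0,0],[-0.09,0,0,0]]])

```text
time: 33.75
tool_pos: [610.4, 258.1, 219.0]
tcp_rot: [1.44, 1.535, -0.084]
contact_force: [-0.4, 0.3, -0.4]
grip_width: 22.1
```

Request:
step_arm(targets=[[[0,-0.035,0,0],[0,-0.07,0,0],[0,-0.105,0,0],[0,-0.13,0,0],[0,-0.13,0,0]]], jaw=0.5)

```text
time: 34.17
tool_pos: [475.5, 251.7, 213.1]
tcp_rot: [1.385, 1.54, -0.137]
contact_force: [0.8, 0.6, 0.8]
grip_width: 45.2
```

```bash
python3 -c "
from h import *
go(420,248,160,7.8);c=cap('side');save(c,'side6.png',(150,180,380,360),3.4)
W=xyz(c);hsv=cv2.cvtColor(c['color'],cv2.COLOR_RGB2HSV);x,y,z=W[...,0],W[...,1],W[...,2]
b=(hsv[...,1]<60)&(hsv[...,2]>140)&(z>143)&(z<165)&(x>540)&(x<680)&(y<400)&(y>120); print(rect(b,W),np.nanmedian(W[b],0))
for b in blobs(c,151,(5,150,130),(20,255,255),(130,165),8): print(b)
"
```

```text
t 34.17 at [475.5 251.7 213.1] ang 2.8 w 45.2 F [0.8 0.6 0.8] tilt [ 0.031 -0.004 -1.   ]
  shift m [ 0.0514 -0.0572  0.0007] turn -4.99
((609.9557495117188, 258.56939697265625), (10.248147964477539, 179.72178649902344), 2.6315886974334717) [609.23455253 265.50991937 153.17107636]
(np.int32(53), [659.8, 203.3, 150.9], [659.8, 203.3, 151.0])
(np.int32(51), [565.8, 196.7, 151.1], [565.4, 196.9, 151.0])
(np.int32(60), [656.6, 260.1, 151.2], [656.4, 259.8, 151.0])
(np.int32(71), [564.6, 255.4, 151.1], [564.2, 254.8, 151.0])
(np.int32(67), [652.2, 318.5, 151.4], [652.6, 318.7, 151.0])
(np.int32(77), [558.3, 315.7, 151.0], [558.0, 314.9, 151.0])
```

View pics/side6.png

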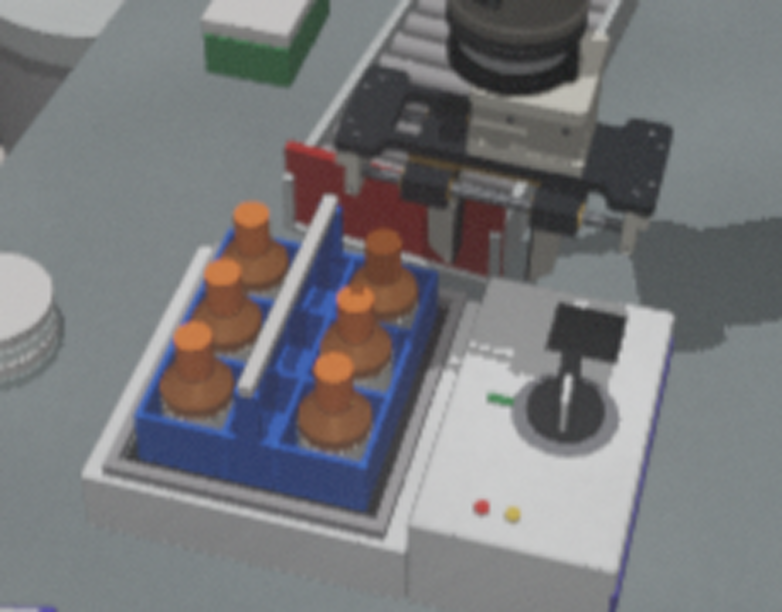

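Request:
step_arm(targets=[[[0,-0.03,0.0007,-3],[0.01,-0.0565,0.0007,-5],[0.03,-0.0572,0.0007,-5],[0.05,-0.0572,0.0007,-5],[0.0514,-0.0572,0.0007,-5]]])

```text
time: 34.63
tool_pos: [422.0, 247.6, 157.1]
tcp_rot: [1.238, 1.541, -0.197]
contact_force: [-0.6, -0.3, 0.1]
grip_width: 45.6
```

```bash
python3 -c "
from h import *
go(420.3,248.2,97,7.8)"
```

```text
t 34.63 at [422.  247.6 157.1] ang 7.8 w 45.6 F [-0.6 -0.3  0.1] tilt [ 0.029 -0.006 -1.   ]
  shift m [ 0.06   -0.0032 -0.0014] turn -0.01
```

Request:
step_arm(targets=[[[0.01,-0.003,-0.0014,0],[0.025,-0.003,-0.0014,0],[0.04,-0.003,-0.0014,0],[0.053,-0.003,-0.0014,0],[0.059,-0.003,-0.0014,0]]])

```text
time: 35.05
tool_pos: [421.0, 248.0, 96.7]
tcp_rot: [1.202, 1.543, -0.234]
contact_force: [0.4, -0.5, 0.2]
grip_width: 45.7
```

Request:
step_arm(targets=[[[0,0,0,0],[0,0,0,0],[0,0,0,0],[0,0,0,0],[0,0,0,0]]], jaw=1)

```text
time: 35.47
tool_pos: [421.5, 248.2, 97.4]
tcp_rot: [1.228, 1.542, -0.207]
contact_force: [0.4, -0.3, 0.3]
grip_width: 17.4
```

```bash
python3 -c "
from h import *
go(420.3,248.2,97,-87.2)"
```

```text
t 35.47 at [421.5 248.2  97.4] ang 7.8 w 17.4 F [ 0.4 -0.3  0.3] tilt [ 0.029 -0.006 -1.   ]
  shift m [ 0.0004 -0.0012 -0.0002] turn 94.96
```

Request:
step_arm(targets=[[[0,0,0,0],[0,0,0,0],[0,0,0,0],[0,0,0,0],[0,0,0,0]]])

```text
time: 35.88
tool_pos: [421.3, 248.2, 97.5]
tcp_rot: [1.224, 1.542, -0.212]
contact_force: [-0.6, -0.5, -0.7]
grip_width: 13.9
```

Request:
step_arm(targets=[[[0,0,0,6],[0,0,0,12],[0,0,0,18],[0,0,0,24],[0,0,0,30]]])

```text
time: 36.3
tool_pos: [420.8, 248.2, 97.5]
tcp_rot: [1.743, 1.543, -0.222]
contact_force: [-2.2, 1.8, 1.0]
grip_width: 13.8
```

```bash
python3 -c "
from h import *
go(421.3,248.2,97,-87.2);print(bot.get_obs()['moment'])"
```

```text
t 36.3 at [420.8 248.2  97.5] ang -22.6 w 13.8 F [-2.2  1.8  1. ] tilt [ 0.027 -0.006 -1.   ]
  shift m [ 0.0005  0.0004 -0.0002] turn 64.65
[0.1263704  0.65981774 0.04357624]
```

Request:
step_arm(targets=[[[0,0,0,6.5],[0,0,0,13],[0,0,0,19.5],[0,0,0,26],[0,0,0,32]]])

```text
time: 36.72
tool_pos: [420.4, 248.6, 97.5]
tcp_rot: [2.326, 1.544, -0.202]
contact_force: [-1.3, 2.1, -0.4]
grip_width: 13.8
```

Request:
step_arm(targets=[[[0,0,0,6.5],[0,0,0,13],[0,0,0,19.5],[0,0,0,26],[0,0,0,31]]])

```text
time: 37.13
tool_pos: [420.2, 249.1, 97.5]
tcp_rot: [2.908, 1.544, -0.168]
contact_force: [-1.2, 3.2, -1.3]
grip_width: 13.8
```

```bash
python3 -c "
from h import *
go(420.8,248.2,97,-87.2);print(bot.get_obs()['joint_positions'].round(2))"
```

```text
t 37.13 at [420.2 249.1  97.5] ang -86.2 w 13.8 F [-1.2  3.2 -1.3] tilt [ 0.026 -0.004 -1.   ]
  shift m [ 0.0005  0.0009 -0.0005] turn 0.96
[ 0.39  0.42  1.82 -0.02  0.89  1.9 ]
```

Request:
step_arm(targets=[[[0,0,0,1],[0,0,0,1],[0,0,0,1],[0,0,0,1],[0,0,0,1]]])

```text
time: 37.55
tool_pos: [420.2, 249.2, 97.5]
tcp_rot: [2.929, 1.544, -0.163]
contact_force: [-0.4, 1.1, -1.5]
grip_width: 13.7
```

Request:
step_arm(targets=[[[0,0,0,0],[0,0,0,0],[0,0,0,0],[0,0,0,0],[0,0,0,0]]], jaw=0.5)

```text
time: 37.97
tool_pos: [420.4, 249.1, 97.6]
tcp_rot: [2.93, 1.544, -0.162]
contact_force: [-0.7, -1.0, -0.0]
grip_width: 42.1
```

Request:
step_arm(targets=[[[-0.03,0,0,0],[-0.065,0,0,0],[-0.1,0,0,0],[-0.12,0,0,0],[-0.12,0,0,0]]])

```text
time: 38.38
tool_pos: [419.3, 250.6, 222.4]
tcp_rot: [3.07, 1.536, -0.022]
contact_force: [-0.3, 1.0, 0.5]
grip_width: 45.4
```

Request:
step_arm(targets=[[[0,0.03,0,0],[0,0.065,0,0],[0,0.1,0,0],[0,0.14,0,0],[0,0.18,0,0]]])

```text
time: 38.8
tool_pos: [427.6, 69.4, 222.2]
tcp_rot: [3.066, 1.536, -0.024]
contact_force: [1.1, -0.1, 0.4]
grip_width: 46.1
```

Request:
step_arm(targets=[[[0,0.02,0,0],[0,0.04,0,0],[0,0.06,0,0],[0,0.06,0,0],[0,0.06,0,0]]])

```text
time: 39.22
tool_pos: [430.4, 9.0, 221.8]
tcp_rot: [3.078, 1.537, -0.015]
contact_force: [-0.1, -0.2, -1.5]
grip_width: 45.7
```

```bash
python3 -c "
from h import *
o=bot.get_obs();print(o['time'],o['tool_pos'],o['contact_force'])
for n in('top','side'):
    c=cap(n); save(c,n+'9.png',(50,130,290,340) if n=='top' else (150,190,380,380),3.2)
    W=xyz(c);hsv=cv2.cvtColor(c['color'],cv2.COLOR_RGB2HSV);x,y,z=W[...,0],W[...,1],W[...,2]
    kn=(hsv[...,2]<90)&(z>112)&(z<132)&(y>180)&(y<320)&(x<470)&(x>370);print(' knob',kn.sum(),rect(kn,W))
    b=(hsv[...,1]<60)&(hsv[...,2]>140)&(z>143)&(z<165)&(x>540)&(x<680)&(y<400)&(y>120); print(' bar',rect(b,W),np.nanmedian(W[b],0))
    for b in blobs(c,151,(5,150,130),(20,255,255),(130,165),8): print(b[2][:2],b[1][2])
    for b in blobs(c,85,(45,80,60),(85,255,255),(30,100),8): print('  green',b)
"
```

```text
39.2167 [430.36359696   9.00200161 221.77677858] [-0.05804125 -0.228548   -1.52128575]
 knob 134 ((420.154052734375, 247.20370483398438), (14.89865779876709, 44.15385818481445), 89.5687026977539)
 bar ((588.1532592773438, 255.4951629638672), (55.4617805480957, 179.2327880859375), 1.402061939239502) [609.86328426 256.92236786 152.24437975]
[656.9, 256.5] 150.1
[659.8, 199.0] 150.5
[653.3, 315.1] 150.3
[565.9, 251.0] 150.5
[565.3, 195.3] 150.5
[558.7, 311.2] 150.4
  green (np.int32(452), [475.0, -406.9, 57.1], [474.1, -402.5, 85.0])
  green (np.int32(21), [463.5, 250.0, 85.4], [464.2, 250.0, 85.0])
 knob 131 ((420.4598083496094, 253.30612182617188), (45.08747863769531, 15.279193878173828), 4.758015155792236)
 bar ((609.8760986328125, 258.0396728515625), (10.78122615814209, 179.82040405273438), 2.424427032470703) [608.90093386 266.33462564 152.97573229]
[660.0, 203.0] 151.7
[565.1, 198.7] 151.2
[656.3, 260.2] 151.2
[564.5, 254.2] 150.8
[652.5, 318.3] 151.4
[558.3, 314.8] 151.4
  green (np.int32(93), [791.3, -99.4, 38.0], [766.3, -45.2, 85.0])
  green (np.int32(8), [462.5, 251.8, 87.4], [463.3, 249.9, 85.0])
```

View pics/top9.png

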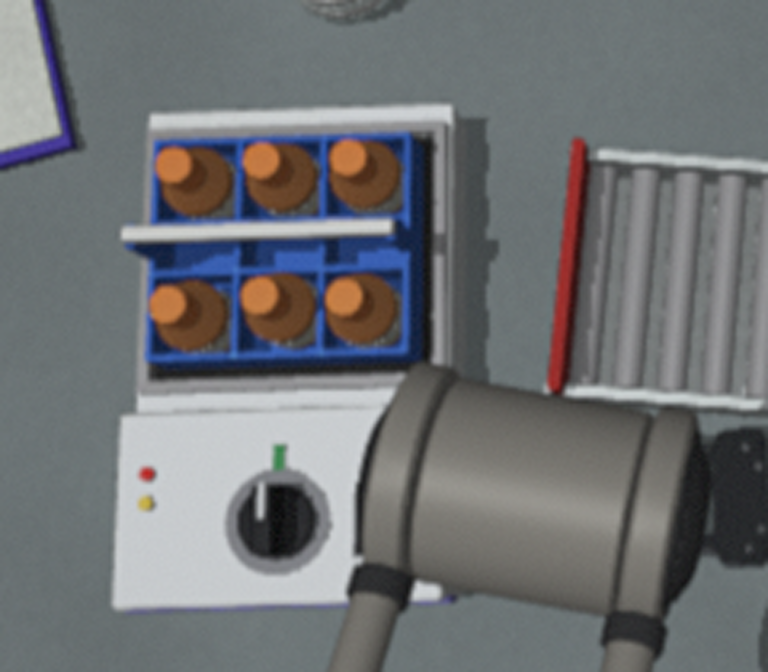

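View pics/side9.png

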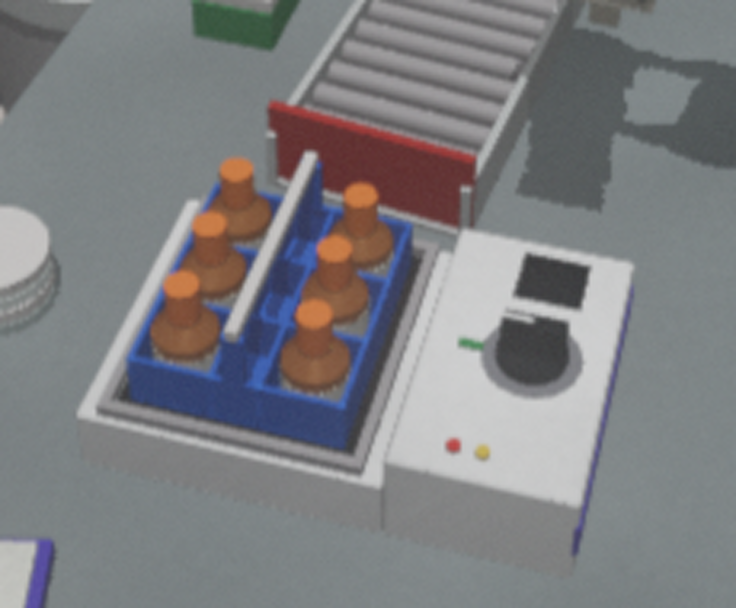

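```bash
python3 -c "
from h import *
print(bot.close_job())"
```

```text
the job is handed in; nothing more can be done
None
```

I handed the job in at about 39 s of robot time. Every step in the required order was done, though `close_job` reports no verdict.

- **Filling:** only full0 was in the crate at the start, so all five spares went into cells 1–5 and none were left on the bench.
- **Rolling:** I gripped the handle and rolled the full crate about 162 mm at constant height. It stopped against the red end stop with about 8.6 N of contact force.
- **Setting down:** I lifted it there, turned it to the shaker's angle and lowered it slowly into the tray.
- **Knob:** the gripper turned the knob about 95° clockwise, then let go and moved clear.

**Last checks**
- **Crate:** its centre measured about (610, 257) mm against my estimate of (609.5, 257) for the tray centre. The handle was at the height expected of a seated crate.
- **Bottles:** all six caps were at an even height of about 151 mm, in their cells.
- **Knob:** the two cameras disagreed on its angle, at −0.4° and 4.8° in world terms. The mean of about 2.2° fits the shaker's 2.6°, and both readings lie within the allowed ±8.6°. The gripper angle puts the knob at about 1.73–1.75 rad.
- **Flask and tip box:** neither was touched, and both looked in place wherever the pictures showed them. I did not measure either one's position at the end.
- **Tool tilt:** the tool picked up a small tilt of 0.03–0.05 rad during the run, with no visible effect.

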